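# Right the oil tins in the lock store rack and close its gate

## Task

Some of the oil tins in the rack have tipped over. Stand every one upright again, cap up, on the floor of the lane, leaving any that still stand standing; then swing the rack's end gate fully shut, and after that drop the gate's tab all the way down behind its keeper plate. Leave the windlass, the grease pot and the chocks where they are.

Things in the scene. Friction and masses are not known exactly. Their poses are not given: they have to be found in the camera images.
- rack: wooden rack fixed on the shelf, a lane for one row of tins. Origin: underside, middle. y runs along the lane, x across it (away from the robot). Lane floor is 12 mm above the origin, 160 mm wide by 660 mm long (y from -330 to 330); along both long sides low rims rise 18 mm above the floor (10 mm thick); the -y end has a fixed wall 85 mm high; the +y end is open and has the steel gate
- tin1: flat-sided steel oil tin, 60 mm deep (its x) by 44 mm wide (its y) by 100 mm tall, plus a round black cap 26 mm across, 14 mm high, mid top; about 0.35 kg, weight low down. Origin: the middle of the 100 mm tall body, without cap; z runs from base to cap. Starts tipped over, lying across the lane on one of its 44 mm wide faces, its cap towards or away from the robot. May be absent.
- tin2: flat-sided steel oil tin, 60 mm deep (its x) by 44 mm wide (its y) by 100 mm tall, plus a round black cap 26 mm across, 14 mm high, mid top; about 0.35 kg, weight low down. Origin: the middle of the 100 mm tall body, without cap; z runs from base to cap. Starts tipped over, lying across the lane on one of its 44 mm wide faces, its cap towards or away from the robot. May be absent.
- tin3: flat-sided steel oil tin, 60 mm deep (its x) by 44 mm wide (its y) by 100 mm tall, plus a round black cap 26 mm across, 14 mm high, mid top; about 0.35 kg, weight low down. Origin: the middle of the 100 mm tall body, without cap; z runs from base to cap. Starts tipped over, lying across the lane on one of its 44 mm wide faces, its cap towards or away from the robot. May be absent.
- tin4: flat-sided steel oil tin, 60 mm deep (its x) by 44 mm wide (its y) by 100 mm tall, plus a round black cap 26 mm across, 14 mm high, mid top; about 0.35 kg, weight low down. Origin: the middle of the 100 mm tall body, without cap; z runs from base to cap. Starts tipped over, lying across the lane on one of its 44 mm wide faces, its cap towards or away from the robot. May be absent.
- tin5: flat-sided steel oil tin, 60 mm deep (its x) by 44 mm wide (its y) by 100 mm tall, plus a round black cap 26 mm across, 14 mm high, mid top; about 0.35 kg, weight low down. Origin: the middle of the 100 mm tall body, without cap; z runs from base to cap. Starts upright in the lane.
- gate (a joint): angle of the steel end gate about its upright hinge post at the far (+x) corner of the lane's +y end; 0 = shut square across the lane end, grows as its free end swings outwards to +y (up to 1.2). Stiff: stays where left. The gate is a plate 172 mm long, 10 mm thick, from 21 to 83 mm above the table
- gate_hinge (a point): on the gate's hinge axis, at the height of the gate's top edge, 83 mm above the table
- gate_edge (a point): top of the gate plate near its free end, 180 mm from the hinge axis, in the middle of its thickness
- tab (a joint): angle of the steel tab on the gate's free end about a level pivot; 0 = level: dropped, its end lip behind the keeper plate on the rack's near side (if the gate is shut); grows as raised, up to 1.35. Stiff: stays where left. A bar 12 mm wide, 10 mm thick, reaching 105 mm from its pivot; dropped on a shut gate it points along the rack's -y
- tab_pivot (a point): the tab's pivot, middle of the bar, 72 mm above the table and 185 mm from the gate's hinge axis
- tab_tip (a point): end of the tab, 105 mm from the pivot, middle of the bar
- windlass: bystander: bronze windlass crank lying on the shelf, about 200 by 130 mm, 30 mm high; origin under its middle
- grease_pot: bystander: round metal grease pot, 90 mm across, 80 mm high; origin centre of its base
- chock_a: bystander: stepped hardwood chock 120 by 60 by 45 mm; origin centre of its underside
- chock_b: bystander: stepped hardwood chock like the other
Not all that is in view belongs to the job. Leave any blue or orange look-alike of the tin4 alone. What is shaped like the tin5 but red is not meant.

How it is judged:
By the outcome, as a careful person would: the job done as asked, in the order asked, and still so for the second after the job is handed in, with the robot touching nothing.
Of tin1, tin2, tin3, tin4 only 2 to 4 are there at a start; the rules pass over those that are not, and their reading is None.
At some moment in a run one of tin1, tin2, tin3, tin4 may be knocked a few centimetres aside while the robot is not near it.
It also fails if it takes over 210 s, if anything falls off the work surface, if the arm or the gripper's body presses on something with over 40 N, if the wrist force passes 120 N, or if a joint passes its speed limit or range.

## Robot

A 7-joint arm with a two-finger parallel gripper is mounted at the origin on the work surface. World frame = base frame: x ahead of the robot, y to its left, z up, the work surface at z = 0. Lengths are in m, angles in rad, forces in N, time in s.
With the tool pointing down it reaches from about 0.4 to 0.925 m from the base axis. Payload 4.1 kg.
Tool frame: the origin (TCP) lies between the finger pads; the fingertips stand 8 mm ahead of it and the grasp point (between the pads) lies 11 mm behind it; z points along the fingers, y is the line along which they close (so a half turn about z gives the same grasp; the last joint's range is limited). The gripper opens to 85 mm and grips with 20 to 120 N. Pads are 22 mm wide; open, the fingers measure 114 mm over their backs; the gripper's body (76 mm by 85 mm) begins 54 mm behind the grasp point. The pads swing forward as they close: fully open they stand 13 mm farther back than shut.
Start: joints at [1.208, 0.398, 0.045, 1.537, -0.019, 1.207, -0.051], TCP at [0.17, -0.628, 0.239] pointing down, gripper open.
Joint ranges: [-2.82, 2.82], [-0.49, 2.23], [-1.37, 1.46], [0, 2.46], [-1.36, 4.5], [0.23, 2], [-2.94, 2.94]. Speed limits (rad/s): [2.57, 2.57, 3.14, 3.14, 3.14, 3.14, 3.14].

## Interface

Orientations are given as a unit quaternion [x, y, z, w].
In Python, from rig import robot gives the robot as it stands. The module is installed in compiled form; this text tells all that it offers.
- The arm moves only by the tool send_rows, never from a script. Its argument "moves" is a list of rows, each a list of 3 entries, a list of its own where there are three numbers: the turn, a rotation vector about the tool's x, y, z in units of 5 degrees (1.0 is 5 degrees), then the shift along the tool's x, y, z in m, then the opening, from -1 (shut) to 1 (fully open). A call has exactly 5 rows; each row shifts and turns the commanded pose from where the row before left it, along the tool's axes as they then stand; what a row does not reach is not made up. A row lasts 1/12 s, in which the tool goes at most 41.7 mm and 7.16 degrees, less where a joint would pass 70% of its speed; a pose out of reach is approached as far as the arm can. A call is refused whole if a number of a shift passes 0.0417 or a number of a turn 1, either way. A call with a gripper value outside its range is refused whole. The fingers move at their own pace and stop on an object; "force" is the grip in N (left out, the last holds). Time passes only in rows, so rows that do not move let the fingers close, or fill a call up. It gives the time, the measured TCP pose, the force, the opening and the grip force at its end, in the units of the state.
- robot.get_state(): the state, without advancing time (a new reading comes with each control period).
- robot.capture(name): name is "side" or "top"; returns the picture (420x560x3 uint8, blue, green, red); there is no depth.
- robot.camera_model(name): a dict with "mtx" (3x3 intrinsics, pixels), "k1" (the pictures are not rectified: a ray, as slopes to the right and down, at radius r is drawn at 1 + k1 r^2 times it, then the intrinsics apply), "origin" and "orientation" of the camera in the world. Camera axes: x right, y up, looking along -z (the intrinsics and any distortion apply to the point x, -y, -z); pixel columns grow to the right and rows downward; lengths in m; the calibration is good to about 2 mm. A picture is of the moment at which its call begins. camera_model takes no time and is no camera call.
- robot.close_job(): hands the job in; it is judged then, once.
The state is a dict: "time": time; "joint_positions": joint angles; "joint_vel": joint speeds; "effort": joint torques, N m; "ee_pos": TCP position; "tool_rot": TCP orientation; "wrist_force": force on the tool from outside, world axes, zero at the start; "ft_torque": the same for the moment, N m; "gripper_width": finger opening in m; "grip_force": force on a finger pad.
Only numpy, scipy, OpenCV 4.12 (cv2) and the standard library are available. Lean on these libraries where they do the work, as an engineer would, in place of code of your own. Each camera call takes 0.05 s, during which the arm holds its last target. There are 200 camera calls.

## Working session

There is one attempt and no reset: what is moved stays moved. The work goes in short steps, Python scripts to look and compute and a tool call to move; the robot and the scene stay as the last step left them, time stands still between calls to the robot, and variables do not carry over. Pictures are saved under pics/ and viewed, at most 14 in all, crops included, and the job is handed in when it is done.

Besides the shell and the picture viewer there is one more tool, called after "Request:" as name(argument=value, ...) on one line, values as JSON. send_rows: Moves the arm, as the interface text tells. Its arguments: {"type":"object","properties":{"moves":{"type":"array","items":{"type":"array"}},"force":{"type":"number"}},"required":["moves"]}

```bash
mkdir -p pics
cat > h.py <<'E'
import numpy as np, cv2
from rig import robot
from scipy.spatial.transform import Rotation as R
def cap(n,f):
    im=robot.capture(n); cv2.imwrite('pics/'+f+'.png',im); return im
def ray(n,u,v):
    m=robot.camera_model(n); K=np.array(m['mtx']); k=m['k1']
    d=np.array([(u-K[0,2])/K[0,0],(v-K[1,2])/K[1,1]]); s=d.copy()
    for _ in range(30): s=d/(1+k*(s@s))
    return np.array(m['origin']),R.from_quat(m['orientation']).apply([s[0],-s[1],-1])
def onz(n,u,v,z):
    o,d=ray(n,u,v); return o+d*(z-o[2])/d[2]
def two(a,b):
    o1,d1=ray('side',*a);o2,d2=ray('top',*b)
    A=np.c_[d1,-d2]; t=np.linalg.lstsq(A,o2-o1,rcond=None)[0]
    p,q=o1+t[0]*d1,o2+t[1]*d2
    return (p+q)/2,np.linalg.norm(p-q)
def proj(n,p):
    m=robot.camera_model(n);K=np.array(m['mtx'])
    c=R.from_quat(m['orientation']).inv().apply(np.array(p)-m['origin'])
    s=np.array([c[0],-c[1]])/-c[2]; s=s*(1+m['k1']*(s@s))
    return K[0,0]*s[0]+K[0,2],K[1,1]*s[1]+K[1,2]
E
python3 - <<'E'
from h import *
np.set_printoptions(precision=4,suppress=True)
s=robot.get_state(); print(s)
for n in('side','top'): cap(n,n+'0'); print(robot.camera_model(n))
E
```

```text
{'time': 0.0, 'joint_positions': array([ 1.208 ,  0.3992,  0.045 ,  1.5379, -0.0187,  1.2069, -0.0507]), 'joint_vel': array([ 0.0005, -0.0021,  0.0009, -0.0007, -0.0003,  0.0008, -0.0022]), 'effort': array([  0.0004, -47.5117,   1.3652, -25.4217,   0.0117,   0.0097,
         0.    ]), 'ee_pos': array([ 0.1694, -0.6269,  0.2383]), 'tool_rot': array([ 0.9913,  0.1316, -0.0002, -0.001 ]), 'wrist_force': array([-0.2218,  1.2935, -0.2643]), 'ft_torque': array([-0.0051, -0.0035,  0.0072]), 'grip_force': 0.0, 'gripper_width': 0.08537604938793694}
{'mtx': array([[543.2322,   0.    , 278.8533],
       [  0.    , 543.2322, 205.7947],
       [  0.    ,   0.    ,   1.    ]]), 'k1': -0.13422314764847032, 'origin': array([0.9682, 1.257 , 1.2725]), 'orientation': array([0.0652, 0.3993, 0.9032, 0.1432])}
{'mtx': array([[439.0486,   0.    , 284.353 ],
       [  0.    , 439.0486, 214.8241],
       [  0.    ,   0.    ,   1.    ]]), 'k1': -0.12714637751326885, 'origin': array([0.2979, 0.0035, 1.4776]), 'orientation': array([-0.0673,  0.0718,  0.7129, -0.6943])}
```

View pics/side0.png

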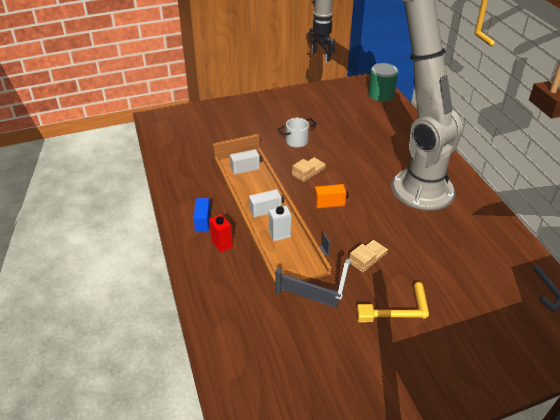

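View pics/top0.png

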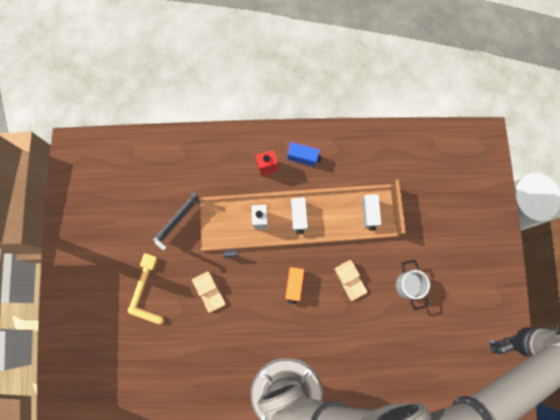

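The side and top views show two tins lying, with caps towards the robot: top view (299,214) and (372,211). One tin stands at (259,215). The gate is open, running from its hinge at (195,197) to its free end at (160,243), and the keeper is at (230,254). I'll zoom in to measure.

Run:
```python
import cv2,numpy as np
a=cv2.imread('pics/top0.png')[180:260,145:410]; b=cv2.imread('pics/side0.png')[130:310,205:375]
a=cv2.resize(a,None,fx=3,fy=3,interpolation=cv2.INTER_CUBIC)
cv2.imwrite('pics/crop_t.png',a)
cv2.imwrite('pics/crop_s.png',cv2.resize(b,None,fx=3.3,fy=3.3,interpolation=cv2.INTER_CUBIC))
```

```text
(no output)
```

View pics/crop_t.png

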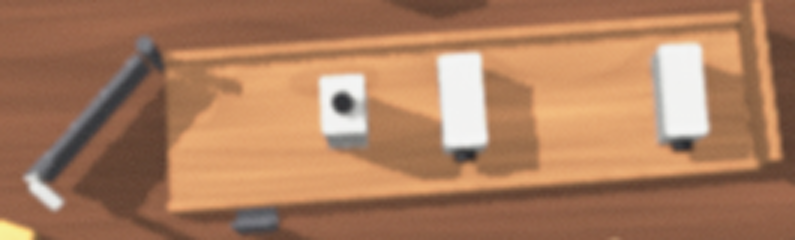

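View pics/crop_s.png

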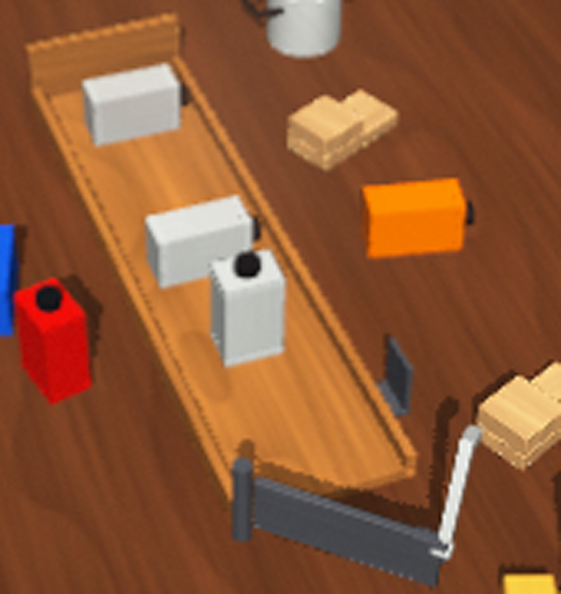

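In the crops (3x for the top, 3.3x for the side), the middle lying tin's top face runs (438,55)–(486,147), and the end tin's runs (658,45)–(708,135). Both caps point at the robot. The tab is raised at the gate's free end, at crop (45,190). Next I'll turn these into positions.

```bash
cat > meas.py <<'E'
from h import *
def tops(im,z=0.072):
    hsv=cv2.cvtColor(im,cv2.COLOR_BGR2HSV)
    m=((hsv[...,1]<45)&(hsv[...,2]>205)).astype(np.uint8)
    m[:, :180]=0; m[:,410:]=0; m[:170]=0; m[260:]=0
    n,l,st,c=cv2.connectedComponentsWithStats(m)
    for i in range(1,n):
        if st[i,4]<60: continue
        cs=cv2.findContours((l==i).astype(np.uint8),0,1)[0]
        r=cv2.minAreaRect(cs[0]); b=cv2.boxPoints(r)
        P=np.array([onz('top',u,v,z)[:2] for u,v in b]); C=onz('top',*c[i],z)[:2]
        e=[P[1]-P[0],P[2]-P[1]]; L=[np.linalg.norm(x) for x in e]; k=int(np.argmax(L)); a=e[k]*np.sign(e[k][0])
        print(c[i].round(1),st[i,4],'centre',C.round(4),'size',np.round(L,3),'longaxis deg',np.degrees(np.arctan2(a[1],a[0])).round(1))
E
python3 - <<'E'
from meas import *
im=cv2.imread('pics/top0.png'); tops(im); print('z112');tops(im,.112)
T=lambda x,y:(x/3+145,y/3+180); S=lambda x,y:(x/3.3+205,y/3.3+130)
p=lambda n,q,z:print(n,onz('top',*T(*q),z)[:2].round(4))
p('near+y low',(168,212),.02);p('near rim -y',(765,167),.03);p('far rim +y',(165,57),.03);p('far rim -y',(740,17),.03)
p('tinA cap',(463,155),.042);p('tinB cap',(682,145),.042)
p('hinge',(147,43),.083);p('gate edge',(38,178),.083)
p('keeper',(256,218),.06)
print('hinge2',two(S(243,465),T(147,43)));print('tabtip',two(S(474,434),T(58,204)));print('pivot',two(S(437,548),T(32,182)));print('keeper',two(S(392,345),T(240,215)),two(S(407,412),T(275,225)))
E
```

```text
[372.2 209.5] 429 centre [ 0.5886 -0.2989] size [0.048 0.101] longaxis deg 0.9
[298.6 212.8] 434 centre [ 0.5837 -0.0559] size [0.047 0.102] longaxis deg 2.2
[258.3 214.3] 196 centre [0.5823 0.0756] size [0.046 0.063] longaxis deg -1.1
z112
[372.2 209.5] 429 centre [ 0.5803 -0.2903] size [0.047 0.098] longaxis deg 0.9
[298.6 212.8] 434 centre [ 0.5756 -0.0542] size [0.046 0.099] longaxis deg 2.2
[258.3 214.3] 196 centre [0.5742 0.0735] size [0.045 0.061] longaxis deg -1.1
near+y low [0.4736 0.2723]
near rim -y [ 0.505  -0.3968]
far rim +y [0.649  0.2756]
far rim -y [ 0.6792 -0.3814]
tinA cap [ 0.5261 -0.0577]
tinB cap [ 0.5307 -0.3016]
hinge [0.6524 0.2857]
gate edge [0.5059 0.4027]
keeper [0.4601 0.1691]
hinge2 (array([0.64868667, 0.28483405, 0.09116895]), np.float64(0.0036558883366998992))
tabtip (array([0.46838658, 0.36202066, 0.15032038]), np.float64(0.00040837765479439587))
pivot (array([0.50873877, 0.41030274, 0.06994108]), np.float64(0.011607884790733271))
keeper (array([0.46377285, 0.18233128, 0.08181032]), np.float64(0.005816337437129427)) (array([ 0.45032153,  0.16401084, -0.03016639]), np.float64(0.026023767349623632))
```

Request:
send_rows(moves=[[[0,0,0.84],[0,0,0],1],[[0,0,0.84],[0,0,0],1],[[0,0,0.83],[0,0,0],1],[[0,0,0],[0.0225,-0.0305,0],1],[[0,0,0],[0.0225,-0.0305,0],1]])

```text
time: 0.52
ee_pos: [0.2098, -0.5649, 0.2383]
tool_rot: [1.0, 0.02, -0.001, -0.0]
wrist_force: [1.1, 0.0, 0.2]
gripper_width: 0.0856
grip_force: 0.0
```

Request:
send_rows(moves=[[[0,0,0],[0.0225,-0.0305,0],1],[[0,0,0],[0.0225,-0.0305,0],1],[[0,0,0],[0.0225,-0.0305,0],1],[[0,0,0],[0.0225,-0.0305,0],1],[[0,0,0],[0.0225,-0.0305,0],1]])

```text
time: 0.93
ee_pos: [0.3178, -0.4053, 0.239]
tool_rot: [1.0, 0.022, -0.0, -0.0]
wrist_force: [0.9, 0.1, -0.2]
gripper_width: 0.0856
grip_force: 0.0
```

Request:
send_rows(moves=[[[0,0,0],[0.0225,-0.0305,0],1],[[0,0,0],[0.0225,-0.0305,0],1],[[0,0,0],[0.0225,-0.0305,0],1],[[0,0,0],[0.0225,-0.0305,0],1],[[0,0,0],[0.0225,-0.0305,0],1]])

```text
time: 1.35
ee_pos: [0.4232, -0.248, 0.2391]
tool_rot: [1.0, 0.022, -0.0, 0.0]
wrist_force: [1.0, 0.1, -0.0]
gripper_width: 0.0854
grip_force: 0.0
```

Request:
send_rows(moves=[[[0,0,0],[0.0225,-0.0305,0],1],[[0,0,0],[0.0225,-0.0305,0],1],[[0,0,0],[0.0225,-0.0305,0],1],[[0,0,0],[0,0,0],1],[[0,0,0],[0,0,0],1]])

```text
time: 1.77
ee_pos: [0.487, -0.1527, 0.239]
tool_rot: [1.0, 0.025, -0.0, -0.0]
wrist_force: [0.0, -0.3, 0.3]
gripper_width: 0.0854
grip_force: 0.0
```

Request:
send_rows(moves=[[[0,0,0],[0.0225,-0.0305,0],1],[[0,0,0],[0.0225,-0.0305,0],1],[[0,0,0],[0.0225,-0.0305,0],1],[[0,1,0],[0,0,0],1],[[0,1,0],[0,0,0],1]])

```text
time: 2.18
ee_pos: [0.5513, -0.0592, 0.2381]
tool_rot: [0.996, 0.024, 0.088, -0.003]
wrist_force: [-0.3, -1.2, 0.4]
gripper_width: 0.0852
grip_force: 0.0
```

Request:
send_rows(moves=[[[0,1,0],[0,0,0],1],[[0,1,0],[0,0,0],1],[[0,1,0],[0,0,0],1],[[0,1,0],[0,0,0],1],[[0,1,0],[0,0,0],1]])

```text
time: 2.6
ee_pos: [0.5486, -0.0633, 0.2395]
tool_rot: [0.953, 0.02, 0.303, -0.005]
wrist_force: [0.8, 0.7, -0.3]
gripper_width: 0.0853
grip_force: 0.0
```

Request:
send_rows(moves=[[[0,1,0],[0,0,0],1],[[0,1,0],[0,0,0],1],[[0,0,0],[0,0,0],1],[[0,0,0],[0,0,0],1],[[0,0,0],[0,0,0],1]])

```text
time: 3.02
ee_pos: [0.5488, -0.0593, 0.2415]
tool_rot: [0.937, 0.022, 0.349, -0.012]
wrist_force: [0.8, 0.3, 1.6]
gripper_width: 0.0853
grip_force: 0.0
```

```bash
cat > st.py <<'E'
from h import *
s=robot.get_state(); print(s['time'],s['ee_pos'].round(4),s['joint_positions'].round(3)); print(R.from_quat(s['tool_rot']).as_matrix().round(3))
E
python3 st.py
```

```text
3.0167 [ 0.5488 -0.0593  0.2415] [ 0.551 -0.075 -0.439  2.286 -0.573  0.254 -0.915]
[[ 0.756  0.05   0.653]
 [ 0.033 -0.999  0.039]
 [ 0.654 -0.008 -0.756]]
```

Request:
send_rows(moves=[[[0,-1,0],[0,0,0],1],[[0,-1,0],[0,0,0],1],[[0,-1,0],[0,0,0],1],[[0,-1,0],[0,0,0],1],[[0,-1,0],[0,0,0],1]])

```text
time: 3.43
ee_pos: [0.5498, -0.0577, 0.2421]
tool_rot: [0.989, 0.026, 0.147, -0.008]
wrist_force: [0.5, 1.2, -0.5]
gripper_width: 0.0851
grip_force: 0.0
```

Request:
send_rows(moves=[[[0,-1,0],[0,0,0],1],[[0,-1,0],[0,0,0],1],[[0,-1,0],[0,0,0],1],[[0,-1,0],[0,0,0],1],[[0,-1,0],[0,0,0],1]])

```text
time: 3.85
ee_pos: [0.5503, -0.0574, 0.2413]
tool_rot: [0.997, 0.027, -0.071, -0.002]
wrist_force: [0.6, -0.2, 0.2]
gripper_width: 0.0855
grip_force: 0.0
```

Request:
send_rows(moves=[[[0,-1,0],[0,0,0],1],[[0,-1,0],[0,0,0],1],[[0,-1,0],[0,0,0],1],[[0,-1,0],[0,0,0],1],[[0,-1,0],[0,0,0],1]])

```text
time: 4.27
ee_pos: [0.5503, -0.057, 0.2405]
tool_rot: [0.958, 0.027, -0.285, 0.005]
wrist_force: [0.1, 0.1, -0.5]
gripper_width: 0.0854
grip_force: 0.0
```

Request:
send_rows(moves=[[[0,-1,0],[0,0,0],1],[[0,-1,0],[0,0,0],1],[[0,-1,0],[0,0,0],1],[[0,-1,0],[0,0,0],1],[[0,0,0],[0,0,0],1]])

```text
time: 4.68
ee_pos: [0.5414, -0.0605, 0.2156]
tool_rot: [0.91, 0.028, -0.413, 0.009]
wrist_force: [0.1, -1.4, 0.0]
gripper_width: 0.0854
grip_force: 0.0
```

```bash
python3 st.py
```

```text
4.6833 [ 0.5414 -0.0605  0.2156] [ 0.07   0.755 -0.112  1.257  0.09   1.985 -1.557]
[[ 0.658  0.059 -0.751]
 [ 0.043 -0.998 -0.04 ]
 [-0.752 -0.006 -0.659]]
```

Request:
send_rows(moves=[[[0,1,0],[0,0,0],1],[[0,1,0],[0,0,0],1],[[0,1,0],[0,0,0],1],[[0,1,0],[0,0,0],1],[[0,1,0],[0,0,0],1]])

```text
time: 5.1
ee_pos: [0.543, -0.0576, 0.2207]
tool_rot: [0.98, 0.032, -0.199, -0.002]
wrist_force: [0.6, 0.2, -1.0]
gripper_width: 0.0854
grip_force: 0.0
```

Request:
send_rows(moves=[[[0,1,0],[0,0,0],1],[[0,1,0],[0,0,0],1],[[0,1,0],[0,0,0],1],[[0,1,0],[0,0,0],1],[[0,1,0],[0,0,0],1]])

```text
time: 5.52
ee_pos: [0.5428, -0.0574, 0.2213]
tool_rot: [0.999, 0.031, 0.018, -0.009]
wrist_force: [0.1, 0.0, 0.1]
gripper_width: 0.0853
grip_force: 0.0
```

Request:
send_rows(moves=[[[0,1,0],[0,0,0],1],[[0,1,0],[0,0,0],1],[[0,1,0],[0,0,0],1],[[0,1,0],[0,0,0],1],[[0,0,0],[0,0,0],1]])

```text
time: 5.93
ee_pos: [0.5376, -0.0576, 0.2184]
tool_rot: [0.982, 0.028, 0.186, -0.015]
wrist_force: [-1.2, -0.8, -1.0]
gripper_width: 0.0854
grip_force: 0.0
```

```bash
cat > go.py <<'E'
import sys
from h import *
# go.py x y z tilt_deg [yaw_deg]: world target -> shift in current tool axes and turn (units of 5deg)
def go(x,y,z,tilt,yaw=2.66):
    s=robot.get_state(); Rc=R.from_quat(s['tool_rot'])
    Rt=R.from_euler('z',yaw,degrees=True)*R.from_euler('x',180,degrees=True)*R.from_euler('y',tilt,degrees=True)
    print('now',s['time'],s['ee_pos'].round(4),'q',s['joint_positions'].round(2),'F',s['wrist_force'].round(1),'w',round(s['gripper_width'],4))
    print(' shift(cur axes)',Rc.inv().apply(np.array([x,y,z])-s['ee_pos']).round(4),' shift(target axes)',Rt.inv().apply(np.array([x,y,z])-s['ee_pos']).round(4),' turn',((Rc.inv()*Rt).as_rotvec(degrees=True)/5).round(2))
if __name__=='__main__': go(*map(float,sys.argv[1:]))
E
python3 go.py .509 -.0585 .149 25; python3 go.py .5597 -.057 .040 25; python3 -c "
from meas import *
tops(cap('top','t1'))"
```

```text
now 5.9333 [ 0.5376 -0.0576  0.2184] q [ 0.25  0.04 -0.19  2.09 -0.09  0.64 -1.38] F [-1.2 -0.8 -1. ] w 0.0854
 shift(cur axes) [-0.052   0.0004  0.0541]  shift(target axes) [-0.0552 -0.0005  0.0508]  turn [-0.27  0.7   0.07]
now 5.9333 [ 0.5376 -0.0576  0.2184] q [ 0.25  0.04 -0.19  2.09 -0.09  0.64 -1.38] F [-1.2 -0.8 -1. ] w 0.0854
 shift(cur axes) [-0.0448  0.0041  0.1741]  shift(target axes) [-0.0553  0.0004  0.1711]  turn [-0.27  0.7   0.07]
[372.2 209.5] 430 centre [ 0.5886 -0.2989] size [0.048 0.101] longaxis deg 0.9
[297.7 206.5] 249 centre [ 0.605  -0.0539] size [0.046 0.064] longaxis deg -2.1
[258.4 214.3] 198 centre [0.5822 0.0755] size [0.046 0.063] longaxis deg -1.1
[312.  246.6] 319 centre [ 0.4715 -0.0956] size [0.091 0.078] longaxis deg 88.5
```

Request:
send_rows(moves=[[[-0.27,0.7,0.07],[0,0,0],1],[[0,0,0],[-0.0275,0,0.01],1],[[0,0,0],[-0.0278,0,0.02],1],[[0,0,0],[0,0,0.021],1],[[0,0,0],[0,0,0],1]])

```text
time: 6.4
ee_pos: [0.5123, -0.0579, 0.1468]
tool_rot: [0.976, 0.023, 0.214, -0.006]
wrist_force: [-0.7, 0.3, 0.6]
gripper_width: 0.0853
grip_force: 0.0
```

```bash
python3 go.py .5597 -.057 .040 25
```

```text
now 6.4 [ 0.5123 -0.0579  0.1468] q [ 0.24  0.07 -0.19  2.27 -0.09  0.37 -1.39] F [-0.7  0.3  0.6] w 0.0853
 shift(cur axes) [-0.0017  0.0016  0.1168]  shift(target axes) [-0.0022  0.0013  0.1168]  turn [-0.04  0.05  0.01]
```

Request:
send_rows(moves=[[[0,0,0],[-0.001,0.001,0.03],1],[[0,0,0],[-0.001,0,0.03],1],[[0,0,0],[0,0,0.03],1],[[0,0,0],[0,0,0.015],1],[[0,0,0],[0,0,0.0115],1]])

```text
time: 6.82
ee_pos: [0.5461, -0.0605, 0.0661]
tool_rot: [0.978, 0.025, 0.208, 0.0]
wrist_force: [-0.4, -0.2, -0.6]
gripper_width: 0.0853
grip_force: 0.0
```

Request:
send_rows(moves=[[[0,0,0],[0,0,0],1],[[0,0,0],[0,0,0],1],[[0,0,0],[0,0,0],1],[[0,0,0],[0,0,0],1],[[0,0,0],[0,0,0],1]])

```text
time: 7.23
ee_pos: [0.5427, -0.0615, 0.0655]
tool_rot: [0.978, 0.024, 0.207, 0.001]
wrist_force: [-0.1, 0.7, 0.5]
gripper_width: 0.0856
grip_force: 0.0
```

```bash
python3 go.py .5597 -.057 .040 25
```

```text
now 7.2333 [ 0.5427 -0.0615  0.0655] q [ 0.48  0.3  -0.49  2.25  0.51  0.23 -1.95] F [-0.1  0.7  0.5] w 0.0856
 shift(cur axes) [ 0.0054 -0.004   0.0303]  shift(target axes) [ 0.0048 -0.0037  0.0304]  turn [0.11 0.22 0.05]
```

Request:
send_rows(moves=[[[0,-1,0],[0,0,0],1],[[0,-1,0],[0,0,0],1],[[0,0,0],[0,0,0],1],[[0,0,0],[0,0,0],1],[[0,0,0],[0,0,0],1]])

```text
time: 7.65
ee_pos: [0.541, -0.0615, 0.0641]
tool_rot: [0.992, 0.024, 0.12, 0.002]
wrist_force: [-1.2, -0.4, -0.5]
gripper_width: 0.0847
grip_force: 0.0
```

```bash
python3 go.py .5577 -.057 .040 14
```

```text
now 7.65 [ 0.541  -0.0615  0.0641] q [ 0.55  0.36 -0.59  2.13  0.42  0.5  -1.86] F [-1.2 -0.4 -0.5] w 0.0847
 shift(cur axes) [ 0.0106 -0.0039  0.0274]  shift(target axes) [ 0.0105 -0.0037  0.0275]  turn [0.12 0.04 0.03]
```

Request:
send_rows(moves=[[[0.1,0,0],[0.0055,-0.002,0.009],1],[[0,0,0],[0.005,-0.002,0.009],1],[[0,0,0],[0,0,0.0095],1],[[0,0.6,0],[0,0,0],1],[[0,0,0],[0,0,0],1]])

```text
time: 8.07
ee_pos: [0.5556, -0.0565, 0.0377]
tool_rot: [0.989, 0.025, 0.144, -0.003]
wrist_force: [-1.5, -0.7, -0.4]
gripper_width: 0.0851
grip_force: 0.0
```

```bash
python3 go.py .5577 -.057 .040 17
```

```text
now 8.0667 [ 0.5556 -0.0565  0.0377] q [ 0.49  0.41 -0.53  2.15  0.5   0.39 -1.94] F [-1.5 -0.7 -0.4] w 0.0851
 shift(cur axes) [ 0.0027  0.0006 -0.0016]  shift(target axes) [ 0.0027  0.0006 -0.0016]  turn [0.   0.09 0.04]
```

Request:
send_rows(moves=[[[0,0,0],[0,0,0],-1],[[0,0,0],[0,0,0],-1],[[0,0,0],[0,0,0],-1],[[0,0,0],[0,0,0],-1],[[0,0,0],[0,0,0],-1]], force=60)

```text
time: 8.48
ee_pos: [0.5593, -0.0568, 0.0408]
tool_rot: [0.989, 0.024, 0.147, -0.003]
wrist_force: [0.2, -0.6, 1.1]
gripper_width: 0.0433
grip_force: 61.4
```

Request:
send_rows(moves=[[[0,0,0],[0,0,0],-1],[[0,0,0],[0,0,0],-1],[[0,0,0],[0,0,0],-1],[[0,0,0],[0,0,0],-1],[[0,0,0],[0,0,0],-1]])

```text
time: 8.9
ee_pos: [0.5593, -0.0567, 0.0408]
tool_rot: [0.989, 0.024, 0.147, -0.003]
wrist_force: [0.6, -0.2, 4.7]
gripper_width: 0.0435
grip_force: 61.5
```

Request:
send_rows(moves=[[[0,0,0],[0.004,0,-0.014],-1],[[0,0,0],[0.008,0,-0.024],-1],[[0,0,0],[0.008,0,-0.026],-1],[[0,0,0],[0.006,0,-0.022],-1],[[0,-0.5,0],[0,0,0],-1]])

```text
time: 9.32
ee_pos: [0.5577, -0.0568, 0.1324]
tool_rot: [0.992, 0.024, 0.125, -0.001]
wrist_force: [1.3, 0.7, -4.6]
gripper_width: 0.0432
grip_force: 62.2
```

Request:
send_rows(moves=[[[0,-1,0],[0,0,0],-1],[[0,-1,0],[0,0,0],-1],[[0,-1,0],[0,0,0],-1],[[0,-1,0],[0,0,0],-1],[[0,-1,0],[0,0,0],-1]])

```text
time: 9.73
ee_pos: [0.5571, -0.0567, 0.129]
tool_rot: [0.995, 0.024, -0.097, 0.003]
wrist_force: [0.1, -0.2, -3.7]
gripper_width: 0.0437
grip_force: 62.2
```

Request:
send_rows(moves=[[[0,-1,0],[0,0,0],-1],[[0,-1,0],[0,0,0],-1],[[0,-1,0],[0,0,0],-1],[[0,-1,0],[0,0,0],-1],[[0,-0.5,0],[0,0,0],-1]])

```text
time: 10.15
ee_pos: [0.5584, -0.0563, 0.1271]
tool_rot: [0.957, 0.024, -0.289, 0.007]
wrist_force: [0.4, 0.1, -4.7]
gripper_width: 0.0433
grip_force: 62.3
```

```bash
python3 go.py .555 -.057 .13 -60; python3 -c "
from h import *
im=cap('side','s1'); cv2.imwrite('pics/s1c.png',cv2.resize(im[100:320,190:380],None,fx=2.7,fy=2.7))"
```

```text
now 10.15 [ 0.5584 -0.0563  0.1271] q [ 0.36  0.76 -0.58  1.42  0.31  1.66 -1.79] F [ 0.4  0.1 -4.7] w 0.0433
 shift(cur axes) [-0.0045  0.0005 -0.0006]  shift(target axes) [-0.0042  0.0005  0.0015]  turn [ 0.03 -5.29  0.02]
```

View pics/s1c.png

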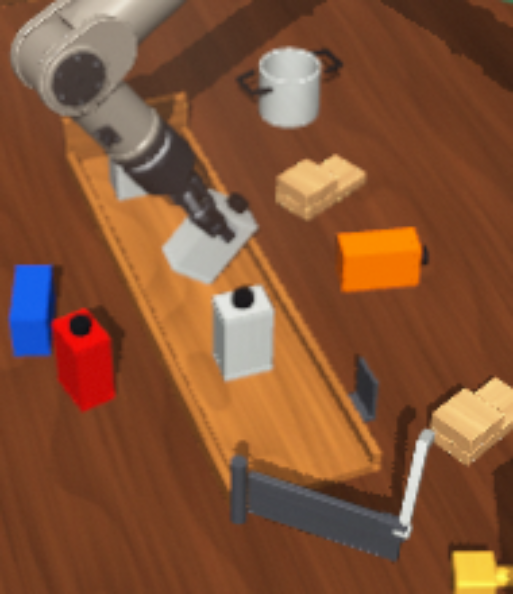

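Request:
send_rows(moves=[[[0,-1,0],[0,0,0],-1],[[0,-1,0],[0,0,0],-1],[[0,-1,0],[0,0,0],-1],[[0,0,0],[0.01,0,0.009],-1],[[0,0,0],[0.012,0,0.011],-1]])

```text
time: 10.62
ee_pos: [0.5586, -0.0562, 0.0979]
tool_rot: [0.913, 0.022, -0.407, 0.01]
wrist_force: [0.8, -0.1, -4.5]
gripper_width: 0.0433
grip_force: 62.4
```

Request:
send_rows(moves=[[[0,-1,0],[0,0,0],-1],[[0,-1,0],[0,0,0],-1],[[0,-1,0],[0,0,0],-1],[[0,-1,0],[0,0,0],-1],[[0,0,0],[0,0,0],-1]])

```text
time: 11.03
ee_pos: [0.5457, -0.0572, 0.0878]
tool_rot: [0.863, 0.025, -0.504, 0.013]
wrist_force: [12.1, 6.2, 43.1]
gripper_width: 0.0436
grip_force: 64.7
```

```bash
python3 go.py .555 -.057 .09 -73
```

```text
now 11.0333 [ 0.5457 -0.0572  0.0878] q [-0.03  1.02  0.06  1.18  0.02  2.   -1.49] F [12.1  6.2 43.1] w 0.0436
 shift(cur axes) [ 0.0026  0.0003 -0.0092]  shift(target axes) [ 0.0006  0.0002 -0.0096]  turn [ 0.09 -2.49  0.07]
```

Request:
send_rows(moves=[[[0,0,0],[-0.002,0,-0.001],-1],[[0,0,0],[-0.002,0,-0.001],-1],[[0,0,0],[0,0,0],-1],[[0,0,0],[0,0,0],-1],[[0,0,0],[0,0,0],-1]])

```text
time: 11.45
ee_pos: [0.5432, -0.0581, 0.0882]
tool_rot: [0.862, 0.026, -0.506, 0.011]
wrist_force: [10.8, 2.0, 19.0]
gripper_width: 0.0437
grip_force: 63.2
```

```bash
python3 go.py .555 -.057 .09 -73; python3 -c "
from h import *
im=cap('side','s2'); cv2.imwrite('pics/s2c.png',cv2.resize(im[130:280,210:320],None,fx=4,fy=4))"
```

```text
now 11.45 [ 0.5432 -0.0581  0.0882] q [-0.04  1.02  0.08  1.18  0.01  2.   -1.47] F [10.8  2.  19. ] w 0.0437
 shift(cur axes) [ 0.0042 -0.0004 -0.0112]  shift(target axes) [ 0.0017 -0.0005 -0.0118]  turn [ 0.06 -2.44  0.13]
```

View pics/s2c.png

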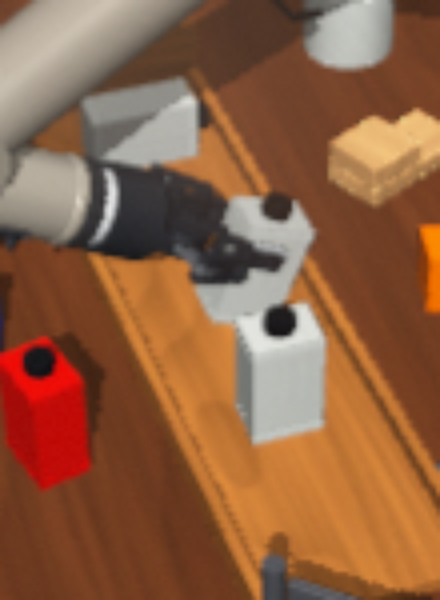

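Request:
send_rows(moves=[[[0,0,0],[0,0,0],0.3],[[0,0,0],[0,0,0],0.3],[[0,0,0],[0,0,0],0.3],[[0,0,0],[0,0,0],0.3],[[0,0,0],[0,0,0],0.3]])

```text
time: 11.92
ee_pos: [0.5409, -0.0588, 0.0837]
tool_rot: [0.86, 0.026, -0.509, 0.011]
wrist_force: [2.9, 0.1, 6.7]
gripper_width: 0.056
grip_force: 0.0
```

```bash
python3 go.py .555 -.057 .09 -73; python3 -c "
from h import *
im=cap('side','s3'); cv2.imwrite('pics/s3c.png',cv2.resize(im[130:280,210:320],None,fx=4,fy=4))"
```

```text
now 11.9167 [ 0.5409 -0.0588  0.0837] q [-0.04  1.03  0.08  1.19  0.01  1.99 -1.47] F [2.9 0.1 6.7] w 0.056
 shift(cur axes) [ 0.0014 -0.0011 -0.0155]  shift(target axes) [-0.0018 -0.0011 -0.0154]  turn [ 0.06 -2.36  0.12]
```

View pics/s3c.png

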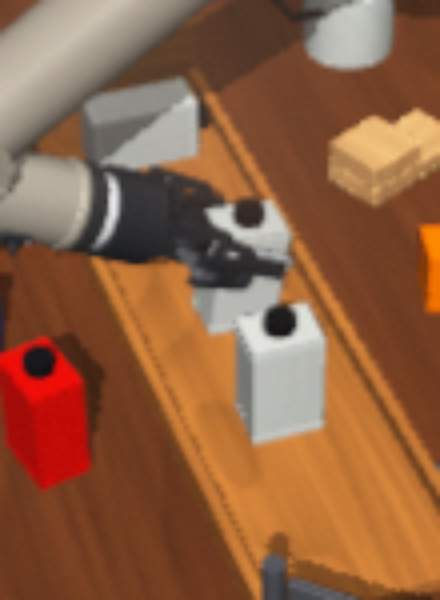

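Request:
send_rows(moves=[[[0,0,0],[0,0,0],1],[[0,0,0],[0,0,0],1],[[0,0,0],[0,0,0],1],[[0,0,0],[0,0,-0.01],1],[[0,0,0],[0,0,-0.02],1]])

```text
time: 12.38
ee_pos: [0.5513, -0.0581, 0.0864]
tool_rot: [0.865, 0.027, -0.502, 0.012]
wrist_force: [0.1, 0.3, -0.0]
gripper_width: 0.0854
grip_force: 0.0
```

Request:
send_rows(moves=[[[0,0,0],[0,0,-0.02],1],[[0,0,0],[0,0,-0.03],1],[[0,0,0],[-0.02,0,-0.02],1],[[0,0,0],[-0.025,0,-0.015],1],[[0,0,0],[-0.03,0,-0.01],1]])

```text
time: 12.8
ee_pos: [0.5514, -0.0533, 0.1839]
tool_rot: [0.895, 0.033, -0.444, 0.025]
wrist_force: [-0.5, 1.2, -0.0]
gripper_width: 0.0854
grip_force: 0.0
```

```bash
python3 go.py .56 -.30 .2 15; python3 -c "
from meas import *
im=cap('top','t2'); tops(im); print(); tops(im,.112)"
```

```text
now 12.8 [ 0.5514 -0.0533  0.1839] q [-0.21  0.88  0.37  1.22 -0.08  1.99 -1.33] F [-0.5  1.2 -0. ] w 0.0854
 shift(cur axes) [-0.0166  0.2468  0.0016]  shift(target axes) [ 0.0014  0.2468 -0.0162]  turn [ 0.31 13.55  0.33]
[267.4 176.8] 157 centre [0.7087 0.0437] size [0.055 0.037] longaxis deg -10.0
[253.9 216.2] 525 centre [0.5762 0.0901] size [0.161 0.046] longaxis deg -26.9
[298.2 213.4] 187 centre [ 0.5817 -0.0546] size [0.046 0.063] longaxis deg -2.1
[376.8 219.6] 72 centre [ 0.5543 -0.312 ] size [0.027 0.037] longaxis deg -4.0
[219.8 249.7] 153 centre [0.469  0.2018] size [0.068 0.023] longaxis deg 0.0
[243.6 249.6] 682 centre [0.4676 0.1248] size [0.11  0.068] longaxis deg 88.6

[267.4 176.8] 157 centre [0.697  0.0426] size [0.053 0.036] longaxis deg -10.0
[253.9 216.2] 525 centre [0.5683 0.0876] size [0.157 0.045] longaxis deg -26.9
[298.2 213.4] 187 centre [ 0.5736 -0.0529] size [0.045 0.062] longaxis deg -2.1
[376.8 219.6] 72 centre [ 0.547  -0.3031] size [0.026 0.036] longaxis deg -4.0
[219.8 249.7] 153 centre [0.4642 0.1962] size [0.066 0.022] longaxis deg 0.0
[243.6 249.6] 682 centre [0.4628 0.1214] size [0.107 0.066] longaxis deg 88.6
```

Request:
send_rows(moves=[[[0,1,0],[0,0.02,0],1],[[0,1,0],[0,0.02,0],1],[[0,1,0],[0,0.02,0],1],[[0,1,0],[0,0.02,0],1],[[0,1,0],[0,0.02,0],1]])

```text
time: 13.27
ee_pos: [0.559, -0.1561, 0.1861]
tool_rot: [0.971, 0.035, -0.238, 0.017]
wrist_force: [0.7, -0.4, -0.8]
gripper_width: 0.0858
grip_force: 0.0
```

Request:
send_rows(moves=[[[0,1,0],[0,0.02,0],1],[[0,1,0],[0,0.02,0],1],[[0,1,0],[0,0.02,0],1],[[0,1,0],[0,0.02,0],1],[[0,1,0],[0,0.02,0],1]])

```text
time: 13.68
ee_pos: [0.5664, -0.2556, 0.1882]
tool_rot: [0.999, 0.038, -0.022, 0.009]
wrist_force: [-0.8, 0.1, -1.1]
gripper_width: 0.0854
grip_force: 0.0
```

Request:
send_rows(moves=[[[0.3,1,0.3],[0,0.02,0],1],[[0,1,0],[0,0.01,0],1],[[0,1,0],[0,0.01,0],1],[[0,0,0],[0,0.006,0],1],[[0,0,0],[0,0,0],1]])

```text
time: 14.1
ee_pos: [0.5675, -0.3026, 0.1879]
tool_rot: [0.994, 0.022, 0.105, -0.007]
wrist_force: [-0.3, -0.2, 0.7]
gripper_width: 0.0854
grip_force: 0.0
```

```bash
python3 go.py .563 -.30 .04 17; python3 -c "
from meas import *
im=cap('top','t3'); tops(im); print(); tops(im,.112)"
```

```text
now 14.1 [ 0.5675 -0.3026  0.1879] q [ 0.18  0.36  0.38  1.77 -0.32  0.89 -0.81] F [-0.3 -0.2  0.7] w 0.0854
 shift(cur axes) [-0.0353 -0.0014  0.1437]  shift(target axes) [-0.0475 -0.0028  0.1401]  turn [-0.1   0.98 -0.03]
[370.9 199.4] 138 centre [ 0.6228 -0.297 ] size [0.047 0.034] longaxis deg 88.7
[405.1 208.9] 64 centre [ 0.5877 -0.4093] size [0.047 0.019] longaxis deg -47.9
[258.4 214.3] 198 centre [0.5821 0.0753] size [0.046 0.063] longaxis deg -1.1
[297.8 213.1] 202 centre [ 0.5829 -0.0535] size [0.048 0.063] longaxis deg 1.9
[372.9 219.5] 141 centre [ 0.555  -0.2991] size [0.047 0.033] longaxis deg 88.5

[370.9 199.4] 138 centre [ 0.6136 -0.2885] size [0.046 0.033] longaxis deg 88.7
[405.1 208.9] 64 centre [ 0.5794 -0.3975] size [0.045 0.018] longaxis deg -47.9
[258.4 214.3] 198 centre [0.574  0.0733] size [0.045 0.061] longaxis deg -1.1
[297.8 213.1] 202 centre [ 0.5748 -0.0519] size [0.046 0.062] longaxis deg 1.9
[372.9 219.5] 141 centre [ 0.5476 -0.2905] size [0.045 0.032] longaxis deg 88.5
```

Request:
send_rows(moves=[[[-0.1,1,0],[0,0,0],1],[[0,1,0],[0,0,0],1],[[0,1,0],[-0.02,0,0],1],[[0,0,0],[-0.03,0,0],1],[[0,0,0],[-0.013,0,0.02],1]])

```text
time: 14.57
ee_pos: [0.5199, -0.3031, 0.1437]
tool_rot: [0.972, 0.023, 0.235, -0.006]
wrist_force: [-0.4, 0.1, 0.4]
gripper_width: 0.0855
grip_force: 0.0
```

```bash
python3 go.py .567 -.299 .04 27
```

```text
now 14.5667 [ 0.5199 -0.3031  0.1437] q [ 0.41  0.26  0.23  2.07 -0.72  0.54 -0.33] F [-0.4  0.1  0.4] w 0.0855
 shift(cur axes) [-0.0055 -0.0018  0.1138]  shift(target axes) [-0.005  -0.0019  0.1138]  turn [-0.01 -0.05  0.  ]
```

Request:
send_rows(moves=[[[0,0,0],[-0.003,-0.001,0.03],1],[[0,0,0],[-0.003,-0.001,0.03],1],[[0,0,0],[0,0,0.025],1],[[0,0,0],[0,0,0.019],1],[[0,0,0],[0,0,0.01],1]])

```text
time: 14.98
ee_pos: [0.571, -0.2947, 0.0361]
tool_rot: [0.972, 0.026, 0.234, -0.009]
wrist_force: [0.2, 0.3, -0.5]
gripper_width: 0.0852
grip_force: 0.0
```

```bash
python3 go.py .567 -.299 .04 27
```

```text
now 14.9833 [ 0.571  -0.2947  0.0361] q [ 0.49  0.48  0.06  2.04 -0.96  0.36 -0.11] F [ 0.2  0.3 -0.5] w 0.0852
 shift(cur axes) [-0.0019  0.0041 -0.0054]  shift(target axes) [-0.0019  0.0041 -0.0054]  turn [-0.09 -0.02  0.05]
```

Request:
send_rows(moves=[[[-0.1,0.8,0],[0,0.004,-0.004],1],[[0,0,0],[0,0,0],1],[[0,0,0],[0,0,0],-1],[[0,0,0],[0,0,0],-1],[[0,0,0],[0,0,0],-1]])

```text
time: 15.4
ee_pos: [0.5683, -0.3019, 0.0428]
tool_rot: [0.964, 0.023, 0.266, -0.003]
wrist_force: [0.6, 0.9, -0.0]
gripper_width: 0.0518
grip_force: 0.0
```

Request:
send_rows(moves=[[[0,0,0],[0,0,0],-1],[[0,0,0],[0,0,0],-1],[[0,0,0],[0,0,0],-1],[[0,0,0],[0,0,0],-1],[[0,0,0],[0,0,0],-1]])

```text
time: 15.82
ee_pos: [0.5684, -0.3017, 0.0429]
tool_rot: [0.964, 0.023, 0.267, -0.003]
wrist_force: [-0.2, -0.5, 4.8]
gripper_width: 0.0435
grip_force: 61.8
```

```bash
python3 go.py .567 -.299 .13 27
```

```text
now 15.8167 [ 0.5684 -0.3017  0.0429] q [ 0.63  0.47 -0.07  2.08 -1.1   0.3   0.07] F [-0.2 -0.5  4.8] w 0.0435
 shift(cur axes) [ 0.0437 -0.0023 -0.0753]  shift(target axes) [ 0.0384 -0.0028 -0.0781]  turn [ 0.06 -0.79  0.03]
```

Request:
send_rows(moves=[[[0,0,0],[0.007,0,-0.012],-1],[[0,0,0],[0.012,0,-0.02],-1],[[0,0,0],[0.014,0,-0.022],-1],[[0,0,0],[0.014,0,-0.023],-1],[[0,-0.5,0],[0,0,0],-1]])

```text
time: 16.23
ee_pos: [0.5679, -0.303, 0.1356]
tool_rot: [0.969, 0.021, 0.246, -0.001]
wrist_force: [0.7, -0.6, -2.2]
gripper_width: 0.0434
grip_force: 61.7
```

Request:
send_rows(moves=[[[0,-1,0],[0,0,0],-1],[[0,-1,0],[0,0,0],-1],[[0,-1,0],[0,0,0],-1],[[0,-1,0],[0,0,0],-1],[[0,-1,0],[0,0,0],-1]])

```text
time: 16.65
ee_pos: [0.5673, -0.3005, 0.1317]
tool_rot: [0.999, 0.023, 0.026, 0.002]
wrist_force: [0.2, 0.5, -2.2]
gripper_width: 0.0431
grip_force: 61.6
```

Request:
send_rows(moves=[[[0,-1,0],[0,0,0],-1],[[0,-1,0],[0,0,0],-1],[[0,-1,0],[0,0,0],-1],[[0,-1,0],[0,0,0],-1],[[0,-1,0],[0,0,0],-1]])

```text
time: 17.07
ee_pos: [0.5682, -0.3003, 0.1314]
tool_rot: [0.981, 0.022, -0.19, 0.007]
wrist_force: [1.5, -0.1, -2.2]
gripper_width: 0.0434
grip_force: 61.6
```

Request:
send_rows(moves=[[[0,-1,0],[0,0,0],-1],[[0,-1,0],[0,0,0],-1],[[0,-1,0],[0,0,0],-1],[[0,-0.5,0],[0,0,0],-1],[[0,0,0],[0,0,0],-1]])

```text
time: 17.48
ee_pos: [0.569, -0.2991, 0.1275]
tool_rot: [0.941, 0.022, -0.337, 0.009]
wrist_force: [0.1, 0.8, -3.4]
gripper_width: 0.0431
grip_force: 61.7
```

```bash
python3 go.py .56 -.299 .09 -59
```

```text
now 17.4833 [ 0.569  -0.2991  0.1275] q [ 0.05  0.93  0.5   1.17 -0.06  1.73 -1.02] F [ 0.1  0.8 -3.4] w 0.0431
 shift(cur axes) [ 0.0168 -0.0006  0.0347]  shift(target axes) [ 0.0275 -0.0005  0.0271]  turn [ 0.03 -3.92 -0.01]
```

Request:
send_rows(moves=[[[0,-1,0],[0.003,0,0.015],-1],[[0,-1,0],[0.003,0,0.013],-1],[[0,-1,0],[0,0,0],-1],[[0,-0.9,0],[0,0,0],-1],[[0,0,0],[0,0,0],-1]])

```text
time: 17.9
ee_pos: [0.5539, -0.3007, 0.1001]
tool_rot: [0.87, 0.021, -0.492, 0.013]
wrist_force: [-1.7, 1.4, -4.9]
gripper_width: 0.0435
grip_force: 64.1
```

```bash
python3 go.py .555 -.299 .09 -59;  python3 -c "
from h import *
im=cap('side','s4'); cv2.imwrite('pics/s4c.png',cv2.resize(im[100:230,190:320],None,fx=4,fy=4))"
```

```text
now 17.9 [ 0.5539 -0.3007  0.1001] q [ 0.04  1.17  0.57  0.99 -0.01  1.99 -0.97] F [-1.7  1.4 -4.9] w 0.0435
 shift(cur axes) [ 0.0093 -0.0017  0.0042]  shift(target axes) [ 0.0093 -0.0017  0.0042]  turn [ 0.03 -0.02 -0.01]
```

View pics/s4c.png

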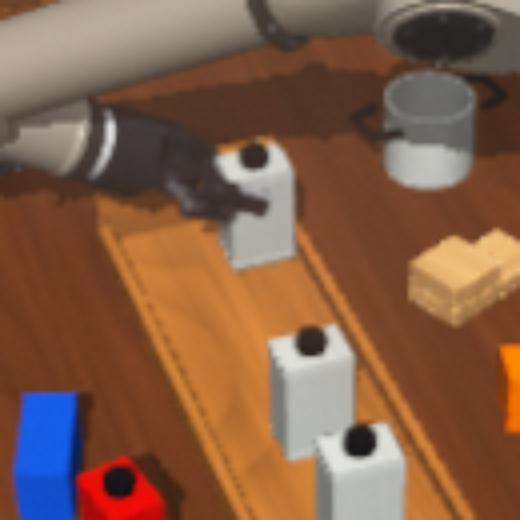

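Request:
send_rows(moves=[[[0,0,0],[0.006,0,0],-1],[[0,0,0],[0.006,0,0],-1],[[0,0,0],[0.005,0,0],-1],[[0,0,0],[0.0025,0,0],-1],[[0,0,0],[0,0,0],-1]])

```text
time: 18.37
ee_pos: [0.5631, -0.3015, 0.0905]
tool_rot: [0.872, 0.018, -0.489, 0.013]
wrist_force: [-1.1, -0.4, -2.7]
gripper_width: 0.0435
grip_force: 64.2
```

```bash
python3 go.py .563 -.299 .082 -59
```

```text
now 18.3667 [ 0.5631 -0.3015  0.0905] q [ 0.01  1.22  0.67  0.96 -0.09  1.99 -0.93] F [-1.1 -0.4 -2.7] w 0.0435
 shift(cur axes) [ 0.0073 -0.0026  0.0045]  shift(target axes) [ 0.0073 -0.0025  0.0044]  turn [ 0.02 -0.1  -0.06]
```

Request:
send_rows(moves=[[[0,0,0],[0.002,0,0.001],-1],[[0,0,0],[0.002,0,0.001],-1],[[0,0,0],[0.002,0,0.001],-1],[[0,0,0],[0.001,0,0.001],-1],[[0,0,0],[0,0,0],-1]])

```text
time: 18.78
ee_pos: [0.5636, -0.3017, 0.0832]
tool_rot: [0.872, 0.018, -0.489, 0.014]
wrist_force: [2.1, -0.1, 3.3]
gripper_width: 0.0431
grip_force: 64.8
```

```bash
python3 go.py .563 -.299 .082 -59
```

```text
now 18.7833 [ 0.5636 -0.3017  0.0832] q [ 0.01  1.23  0.67  0.96 -0.09  1.99 -0.93] F [ 2.1 -0.1  3.3] w 0.0431
 shift(cur axes) [ 0.0008 -0.0027  0.001 ]  shift(target axes) [ 0.0008 -0.0027  0.001 ]  turn [ 0.03 -0.08 -0.07]
```

Touching the floor now. Next: release, then retract.

Request:
send_rows(moves=[[[0,0,0],[0,0,0],0.3],[[0,0,0],[0,0,0],0.3],[[0,0,0],[0,0,0],1],[[0,0,0],[0,0,0],1],[[0,0,0],[0,0,0],1]])

```text
time: 19.2
ee_pos: [0.5632, -0.3017, 0.0818]
tool_rot: [0.872, 0.019, -0.489, 0.014]
wrist_force: [0.7, 0.1, -1.0]
gripper_width: 0.085
grip_force: 0.0
```

Request:
send_rows(moves=[[[0,0,0],[0,0,-0.01],1],[[0,0,0],[0,0,-0.02],1],[[0,0,0],[0,0,-0.03],1],[[0,0,0],[-0.01,0,-0.03],1],[[0,0,0],[-0.03,0,-0.01],1]])

```text
time: 19.62
ee_pos: [0.6042, -0.2824, 0.1711]
tool_rot: [0.898, 0.039, -0.435, 0.059]
wrist_force: [0.6, 0.2, 0.5]
gripper_width: 0.0851
grip_force: 0.0
```

Request:
send_rows(moves=[[[0,1,0],[-0.03,0,-0.015],1],[[0,1,0],[-0.02,-0.02,-0.02],1],[[0,1,0],[-0.015,-0.03,-0.02],1],[[0,1,0],[0,-0.03,-0.02],1],[[0,1,0],[0,-0.03,0],1]])

```text
time: 20.03
ee_pos: [0.5982, -0.1678, 0.2709]
tool_rot: [0.972, 0.048, -0.224, 0.046]
wrist_force: [0.6, 1.1, 0.0]
gripper_width: 0.0858
grip_force: 0.0
```

```bash
python3 go.py .45 .2 .25 0; python3 -c "
from meas import *
im=cap('top','t4'); tops(im,.112)
im=cap('side','s5'); cv2.imwrite('pics/s5c.png',cv2.resize(im[100:320,190:400],None,fx=2.7,fy=2.7))"
```

```text
now 20.0333 [ 0.5982 -0.1678  0.2709] q [-0.32  0.72  0.8   1.26 -0.2   1.72 -1.03] F [0.6 1.1 0. ] w 0.0858
 shift(cur axes) [-0.097  -0.3828  0.0418]  shift(target axes) [-0.131  -0.3743  0.0209]  turn [0.95 5.21 0.58]
[285.  191.4] 880 centre [ 0.6467 -0.0131] size [0.176 0.06 ] longaxis deg -27.2
[256.9 208.4] 83 centre [0.5933 0.0777] size [0.038 0.036] longaxis deg 88.5
[373.8 212.3] 151 centre [ 0.5711 -0.2948] size [0.047 0.059] longaxis deg 1.6
[254.2 240.8] 914 centre [0.4895 0.0877] size [0.181 0.061] longaxis deg -43.0
```

View pics/s5c.png

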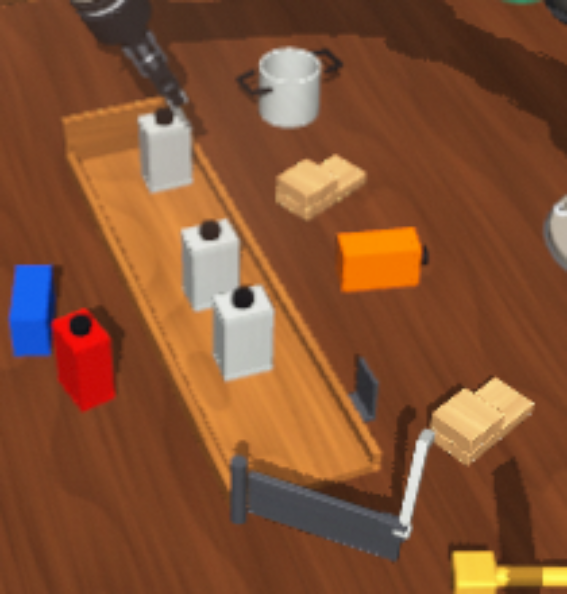

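All three tins stand. In crop s5c they are at (165,150), (210,262) and (243,330). Next is the gate, so I'll level the tool, shut the fingers and travel to the gate's outer side.

Request:
send_rows(moves=[[[0.32,0.9,0.2],[0,-0.02,0],-1],[[0.32,0.9,0.2],[0,-0.02,0],-1],[[0.31,0.9,0.18],[0,-0.02,0],-1],[[0,0.9,0],[0,-0.02,0],-1],[[0,0.9,0],[0,-0.02,0],-1]])

```text
time: 20.55
ee_pos: [0.5888, -0.0698, 0.2634]
tool_rot: [0.999, 0.017, -0.036, 0.004]
wrist_force: [-0.6, -0.1, 0.7]
gripper_width: 0.0254
grip_force: 0.0
```

Request:
send_rows(moves=[[[0,0.7,0],[0,-0.03,0],-1],[[0,0,0],[0,-0.035,0],-1],[[0,0,0],[0,-0.035,0],-1],[[0,0,0],[0,-0.035,0],-1],[[0,0,0],[0,-0.035,0],-1]])

```text
time: 20.97
ee_pos: [0.5823, 0.1017, 0.2625]
tool_rot: [1.0, 0.018, -0.007, 0.003]
wrist_force: [0.2, 0.7, 0.1]
gripper_width: 0.0003
grip_force: 0.0
```

Request:
send_rows(moves=[[[0,0,0],[0,-0.035,0],-1],[[0,0,0],[0,-0.035,0],-1],[[0,0,0],[0,-0.035,0],-1],[[0,0,0],[0,-0.035,0],-1],[[0,0,0],[0,-0.035,0],-1]])

```text
time: 21.38
ee_pos: [0.5761, 0.2768, 0.2612]
tool_rot: [1.0, 0.018, -0.007, 0.003]
wrist_force: [0.2, 0.2, 0.1]
gripper_width: -0.0003
grip_force: 0.0
```

```bash
python3 go.py .582 .392 .04 0; python3 -c "
from h import *
for u,v in((148,262),(130,310)): print(onz('top',u,v,.03))"
```

```text
now 21.3833 [0.5761 0.2768 0.2612] q [-1.04  0.47  0.75  1.54 -0.32  1.28 -1.78] F [0.2 0.2 0.1] w -0.0003
 shift(cur axes) [ 0.0132 -0.1163  0.2203]  shift(target axes) [ 0.0112 -0.1148  0.2212]  turn [ 0.07  0.16 -0.11]
[0.43816875 0.44899728 0.03      ]
[0.28068037 0.50650386 0.03      ]
```

Request:
send_rows(moves=[[[0.07,0.16,-0.1],[0.004,-0.038,0],-1],[[0,0,0],[0.004,-0.038,0],-1],[[0,0,0],[0.004,-0.039,0],-1],[[0,0,0],[0,0,0.03],-1],[[0,0,0],[0,0,0.035],-1]])

```text
time: 21.8
ee_pos: [0.5845, 0.3959, 0.1972]
tool_rot: [1.0, 0.026, 0.003, -0.002]
wrist_force: [-0.2, -0.9, -0.6]
gripper_width: 0.0002
grip_force: 0.0
```

Request:
send_rows(moves=[[[0,0,0],[0,0,0.03],-1],[[0,0,0],[0,0,0.03],-1],[[0,0,0],[0,0,0.03],-1],[[0,0,0],[0,0,0.03],-1],[[0,0,0],[0,0,0.02],-1]])

```text
time: 22.22
ee_pos: [0.582, 0.3901, 0.0523]
tool_rot: [1.0, 0.023, -0.002, 0.001]
wrist_force: [0.3, 0.6, -1.0]
gripper_width: 0.0002
grip_force: 0.0
```

```bash
python3 go.py .582 .392 .04 0
```

```text
now 22.2167 [0.582  0.3901 0.0523] q [-1.05  0.75  0.61  1.57 -0.49  0.98 -1.81] F [ 0.3  0.6 -1. ] w 0.0002
 shift(cur axes) [ 0.0001 -0.002   0.0123]  shift(target axes) [ 0.0001 -0.0019  0.0123]  turn [ 0.03  0.04 -0.01]
```

Request:
send_rows(moves=[[[0,0,0],[0,0,0],-1],[[0,0,0],[-0.008,0.0083,0],-1],[[0,0,0],[-0.008,0.0083,0],-1],[[0,0,0],[-0.008,0.0083,0],-1],[[0,0,0],[-0.008,0.0083,0],-1]])

```text
time: 22.63
ee_pos: [0.5546, 0.357, 0.0576]
tool_rot: [1.0, 0.023, 0.002, -0.001]
wrist_force: [2.0, 1.2, 0.1]
gripper_width: -0.0
grip_force: 0.9
```

Request:
send_rows(moves=[[[0,0,0],[-0.0053,0.009,0],-1],[[0,0,0],[-0.0053,0.009,0],-1],[[0,0,0],[-0.0053,0.009,0],-1],[[0,0,0],[-0.003,0.008,0],-1],[[0,0,0],[-0.003,0.007,0],-1]])

```text
time: 23.05
ee_pos: [0.5324, 0.3127, 0.0558]
tool_rot: [1.0, 0.022, -0.0, -0.0]
wrist_force: [0.9, 1.5, 0.2]
gripper_width: -0.0
grip_force: 0.7
```

```bash
python3 go.py .531 .2995 .04 0; python3 -c "
from h import *
im=cap('top','t5'); cv2.imwrite('pics/t5c.png',cv2.resize(im[170:280,130:290],None,fx=4,fy=4,interpolation=2))"
```

```text
now 23.05 [0.5324 0.3127 0.0558] q [-1.06  0.63  0.63  1.8  -0.47  0.88 -1.73] F [0.9 1.5 0.2] w -0.0
 shift(cur axes) [-0.002   0.0131  0.0158]  shift(target axes) [-0.002   0.0131  0.0158]  turn [-0.01  0.   -0.02]
```

View pics/t5c.png

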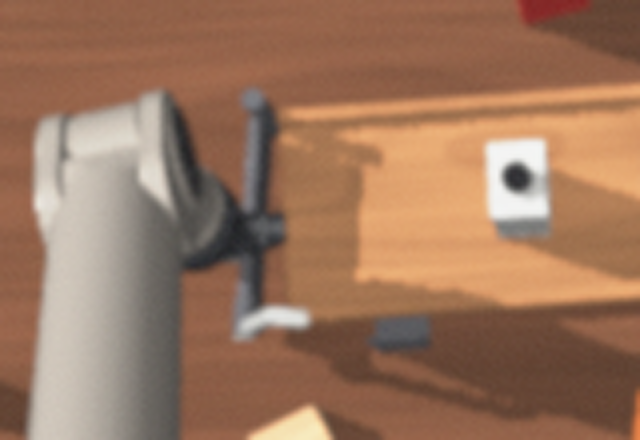

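Request:
send_rows(moves=[[[0,0,0],[-0.001,0.005,0],-1],[[0,0,0],[-0.001,0.004,0],-1],[[0,0,0],[0,0.003,0],-1],[[0,0,0],[0,0.002,0],-1],[[0,0,0],[0,0,0],-1]])

```text
time: 23.52
ee_pos: [0.5308, 0.3009, 0.0554]
tool_rot: [1.0, 0.023, -0.0, -0.001]
wrist_force: [0.0, 2.7, 1.2]
gripper_width: 0.0001
grip_force: 1.9
```

Request:
send_rows(moves=[[[0,0,0],[0,0.002,0],-1],[[0,0,0],[0,0.002,0],-1],[[0,0,0],[0,0,0],-1],[[0,0,0],[0,0,0],-1],[[0,0,0],[0,0,0],-1]])

```text
time: 23.93
ee_pos: [0.5307, 0.3009, 0.0555]
tool_rot: [1.0, 0.024, -0.0, -0.003]
wrist_force: [-0.2, 9.7, -1.7]
gripper_width: -0.0
grip_force: 4.9
```

Request:
send_rows(moves=[[[0,0,0],[0,0.002,0],-1],[[0,0,0],[0,0.002,0],-1],[[0,0,0],[0,0,0],-1],[[0,0,0],[0,0,0],-1],[[0,0,0],[0,0,0],-1]])

```text
time: 24.35
ee_pos: [0.5307, 0.3008, 0.0556]
tool_rot: [1.0, 0.025, 0.0, -0.005]
wrist_force: [0.4, 16.3, -3.1]
gripper_width: -0.0001
grip_force: 7.9
```

Request:
send_rows(moves=[[[0,0,0],[0,-0.008,0],-1],[[0,0,0],[0,-0.01,0],-1],[[0,0,0],[0,-0.02,-0.02],-1],[[0,0,0],[0,0,-0.035],-1],[[0,0,0],[0,0,-0.035],-1]])

```text
time: 24.77
ee_pos: [0.5284, 0.3293, 0.1447]
tool_rot: [1.0, 0.023, -0.002, 0.002]
wrist_force: [1.1, 0.8, -0.1]
gripper_width: 0.0001
grip_force: 0.0
```

Request:
send_rows(moves=[[[0,0,0],[0,0,-0.035],-1],[[0,0,0],[0,0,-0.035],-1],[[0,0,0],[0,0,0],-1],[[0,0,0],[0,0,0],-1],[[0,0,0],[0,0,0],-1]])

```text
time: 25.18
ee_pos: [0.5294, 0.3285, 0.2146]
tool_rot: [1.0, 0.022, -0.001, 0.001]
wrist_force: [0.9, -0.0, -0.5]
gripper_width: -0.0003
grip_force: 0.0
```

```bash
python3 go.py .466 .215 .22 0; python3 -c "
from h import *
im=cap('top','t6'); a=cv2.resize(im[180:265,190:290],None,fx=5,fy=5,interpolation=2)
im=cap('side','s6');b=cv2.resize(im[205:310,260:380],None,fx=5,fy=4,interpolation=2)
b=cv2.resize(im[210:310,260:360],None,fx=4.25,fy=4.25,interpolation=2)
c=np.zeros((425,930,3),np.uint8); c[:,:500]=a; c[:,502:927]=b[:, :425]; cv2.imwrite('pics/t6c.png',cv2.resize(c,None,fx=.8,fy=.8))"
```

```text
now 25.1833 [0.5294 0.3285 0.2146] q [-1.16  0.46  0.74  1.65 -0.34  1.17 -1.86] F [ 0.9 -0.  -0.5] w -0.0003
 shift(cur axes) [-0.0684  0.1105 -0.0051]  shift(target axes) [-0.0686  0.1104 -0.0054]  turn [ 0.01  0.02 -0.02]
```

View pics/t6c.png

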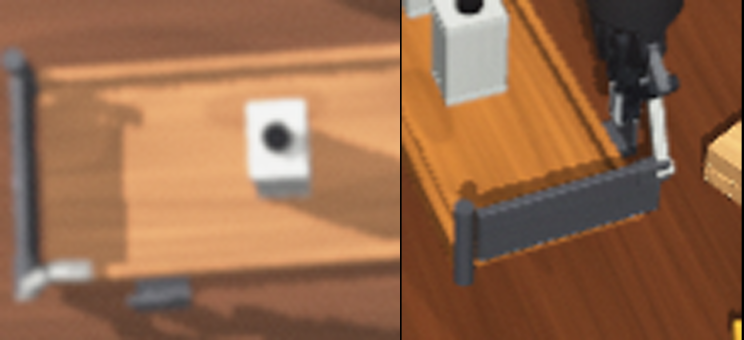

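The gate is shut square across the lane end. The tab is raised, from its pivot at top-view px (197,251) to its tip at (212,247), and the keeper runs along px 223–238, row 253.

```bash
python3 -c "
from h import *
print(onz('top',212.5,247.5,.154),onz('top',197.5,250.5,.072),onz('top',195.5,194,.083),onz('top',195.5,247,.083))
for p in((222.5,251.5),(237.5,250.5),(222.5,256.5),(237,256)): print(onz('top',*p,.07))
print(onz('side',312,236,.0))"
```

```text
[0.46634781 0.21246107 0.154     ] [0.46814845 0.27414652 0.072     ] [0.65342415 0.28074948 0.083     ] [0.47825281 0.27859619 0.083     ]
[0.46329298 0.19327492 0.07      ]
[0.46538012 0.14474737 0.07      ]
[0.44711782 0.19331397 0.07      ]
[0.44763539 0.1465065  0.07      ]
[0.47119505 0.10120888 0.        ]
```

Request:
send_rows(moves=[[[0,0,0],[-0.017,0.026,-0.005],-1],[[0,0,0],[-0.017,0.026,0],-1],[[0,0,0],[-0.017,0.026,0],-1],[[0,0,0],[-0.0174,0.0255,0],-1],[[0,0,0],[0,0,0],-1]])

```text
time: 25.7
ee_pos: [0.4625, 0.2158, 0.2184]
tool_rot: [1.0, 0.019, -0.004, 0.002]
wrist_force: [0.5, -1.3, 0.5]
gripper_width: -0.0004
grip_force: 0.0
```

```bash
python3 go.py .466 .222 .085 0
```

```text
now 25.7 [0.4625 0.2158 0.2184] q [-1.23  0.24  0.83  1.9  -0.19  1.1  -1.85] F [ 0.5 -1.3  0.5] w -0.0004
 shift(cur axes) [ 0.0047 -0.0065  0.1333]  shift(target axes) [ 0.0037 -0.006   0.1334]  turn [ 0.04  0.09 -0.09]
```

Request:
send_rows(moves=[[[0,0,0],[0.002,-0.003,0.02],-1],[[0,0,0],[0,0,0.015],-1],[[0,0,0],[0,0,0.015],-1],[[0,0,0],[0,0,0.012],-1],[[0,0,0],[0,0,0.012],-1]])

```text
time: 26.12
ee_pos: [0.4672, 0.2253, 0.1447]
tool_rot: [1.0, 0.022, -0.001, 0.001]
wrist_force: [0.5, -0.4, 0.4]
gripper_width: 0.0001
grip_force: 0.1
```

Request:
send_rows(moves=[[[0,0,0],[0,0,0.012],-1],[[0,0,0],[0,0,0.012],-1],[[0,0,0],[0,0,0.012],-1],[[0,0,0],[0,0,0.008],-1],[[0,0,0],[0,0,0],-1]])

```text
time: 26.53
ee_pos: [0.4676, 0.2257, 0.1007]
tool_rot: [1.0, 0.023, -0.001, 0.001]
wrist_force: [0.5, -0.3, 0.3]
gripper_width: 0.0002
grip_force: 0.3
```

```bash
python3 go.py .466 .222 .085 0
```

```text
now 26.5333 [0.4676 0.2257 0.1007] q [-1.12  0.41  0.73  2.   -0.36  0.86 -1.72] F [ 0.5 -0.3  0.3] w 0.0002
 shift(cur axes) [-0.0018  0.0036  0.0157]  shift(target axes) [-0.0018  0.0036  0.0157]  turn [ 0.01  0.02 -0.02]
```

Request:
send_rows(moves=[[[0,0,0],[-0.001,0.003,0.006],-1],[[0,0,0],[0,0,0.005],-1],[[0,0,0],[0,0,0.004],-1],[[0,0,0],[0,0,0.002],-1],[[0,0,0],[0,0,0],-1]])

```text
time: 26.95
ee_pos: [0.4668, 0.2228, 0.085]
tool_rot: [1.0, 0.023, -0.001, 0.0]
wrist_force: [-0.7, -0.7, 0.3]
gripper_width: 0.0002
grip_force: 0.0
```

```bash
python3 go.py .466 .222 .085 0; python3 -c "
from h import *
im=cap('side','s7');b=cv2.resize(im[210:310,260:360],None,fx=5,fy=5,interpolation=2)
cv2.imwrite('pics/s7c.png',b)"
```

```text
now 26.95 [0.4668 0.2228 0.085 ] q [-1.1   0.43  0.71  2.02 -0.39  0.82 -1.69] F [-0.7 -0.7  0.3] w 0.0002
 shift(cur axes) [-0.0008  0.0008  0.    ]  shift(target axes) [-0.0008  0.0008  0.    ]  turn [-0.    0.01 -0.01]
```

View pics/s7c.png

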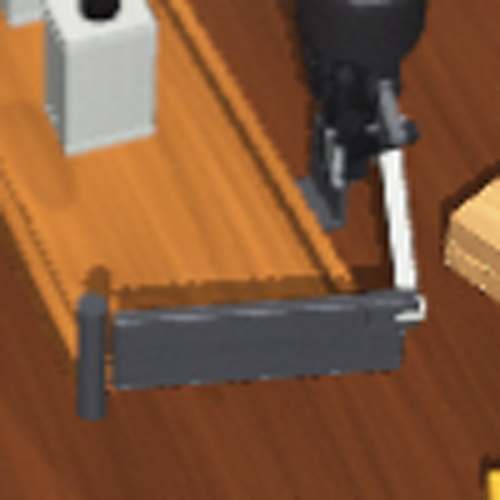

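```bash
python3 -c "
from h import *
print(two((337,228),(212.5,247.5)),two((342,270),(197.5,250.5)))
for q in ((.466,.2125,.154),(.466,.171,.072),(.466,.2755,.072),(.45,.2755,.072),(.45,.21,.154)): print(q,[round(v) for v in proj('side',q)],[round(v) for v in proj('top',q)])
im=cap('top','t7'); a=cv2.resize(im[180:265,190:290],None,fx=6,fy=6,interpolation=2); cv2.imwrite('pics/t7c.png',a)"
```

```text
(array([0.45662199, 0.2195067 , 0.14614222]), np.float64(0.02437597703284039)) (array([0.46089481, 0.28800497, 0.03409088]), np.float64(0.027076934247451147))
(0.466, 0.2125, 0.154) [329, 225] [212, 248]
(0.466, 0.171, 0.072) [323, 235] [229, 250]
(0.466, 0.2755, 0.072) [335, 258] [197, 251]
(0.45, 0.2755, 0.072) [340, 257] [197, 256]
(0.45, 0.21, 0.154) [334, 223] [213, 253]
```

View pics/t7c.png

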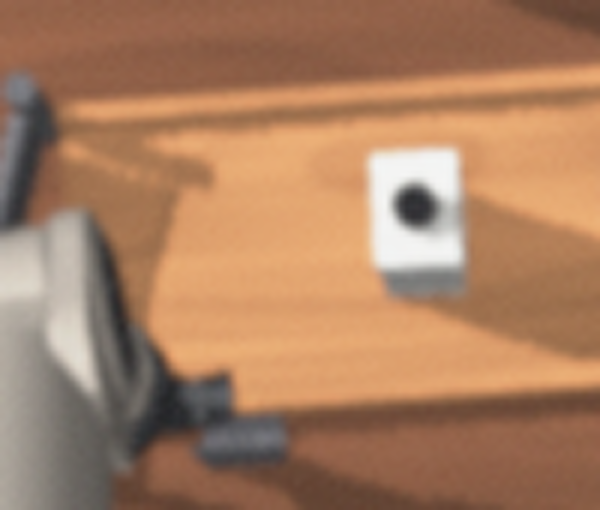

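The gate swung out again: the finger's flat bottom caught the tab tip, dragged it out and slid off, so the pivot now shows at side px (342,270). I'll raise clear, shut the gate again, then sweep the tab down from its upper face. That way the push also holds the gate shut.

Request:
send_rows(moves=[[[0,0,0],[0.005,0,-0.02],-1],[[0,0,0],[0,0,-0.035],-1],[[0,0,0],[0,0,-0.035],-1],[[0,0,0],[0,0,-0.035],-1],[[0,0,0],[0,0,-0.025],-1]])

```text
time: 27.47
ee_pos: [0.4733, 0.2236, 0.2387]
tool_rot: [1.0, 0.023, 0.001, -0.001]
wrist_force: [0.2, 0.4, -0.2]
gripper_width: -0.0001
grip_force: 0.0
```

Request:
send_rows(moves=[[[0,0,0],[0.02,-0.037,0],-1],[[0,0,0],[0.02,-0.037,0],-1],[[0,0,0],[0.02,-0.037,0],-1],[[0,0,0],[0.02,-0.037,0],-1],[[0,0,0],[0,0,0],-1]])

```text
time: 27.88
ee_pos: [0.5448, 0.3838, 0.2334]
tool_rot: [1.0, 0.028, 0.001, -0.002]
wrist_force: [-1.2, 1.8, -0.2]
gripper_width: -0.0
grip_force: 0.0
```

```bash
python3 go.py .553 .37 .055 0; python3 -c "
from h import *
print(onz('side',342,270,.072))
im=cap('side','s8')[215:310,260:360]; a=cap('top','t8')[180:275,190:290]
cv2.imwrite('pics/s8c.png',np.hstack([cv2.resize(i,None,fx=4,fy=4,interpolation=2) for i in (a,im)]))"
```

```text
now 27.8833 [0.5448 0.3838 0.2334] q [-1.17  0.53  0.74  1.52 -0.37  1.24 -1.9 ] F [-1.2  1.8 -0.2] w -0.0
 shift(cur axes) [0.0072 0.0149 0.1784]  shift(target axes) [0.0076 0.0142 0.1784]  turn [-0.04 -0.01  0.11]
[0.46502685 0.32417641 0.072     ]
```

View pics/s8c.png

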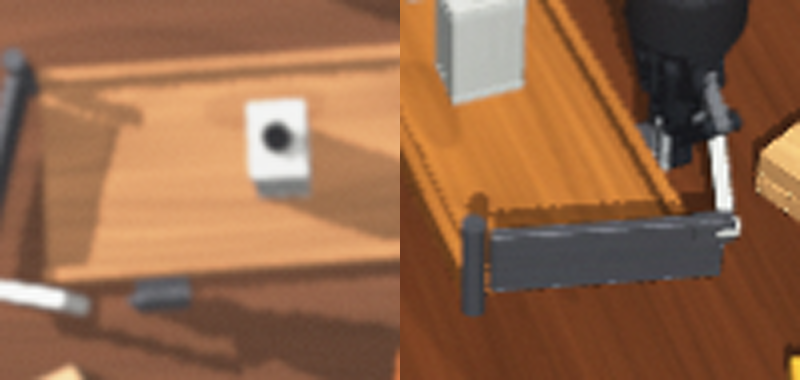

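Seen: the gate stands about 15° open. The tab tip is at top px (211,255) and side px (338,235). I've used all the allowed views, so from here I work from masks and numbers.

```bash
cat > tab.py <<'E'
from meas import *
def blob(n,box,im):
    x0,x1,y0,y1=box; h=cv2.cvtColor(im,cv2.COLOR_BGR2HSV)[y0:y1,x0:x1]
    m=((h[...,1]<60)&(h[...,2]>130)).astype(np.uint8)
    k,l,st,c=cv2.connectedComponentsWithStats(m)
    for i in range(1,k):
        if st[i,4]<12: continue
        ys,xs=np.nonzero(l==i); p=np.c_[xs,ys].astype(np.float32)
        d=cv2.fitLine(p,2,0,.01,.01).ravel(); t=(p-d[2:])@d[:2]
        print(n,'area',st[i,4],'ends',(d[2:]+t.min()*d[:2]+[x0,y0]).round(1),(d[2:]+t.max()*d[:2]+[x0,y0]).round(1))
if __name__=='__main__':
    import sys
    blob('top',(150,240,225,275),cap('top','tt')); blob('side',(315,365,200,290),cap('side','ss'))
E
python3 - <<'E'
from tab import *
print(two((338,235),(211,255.5)))
blob('top6',(150,240,225,275),cv2.imread('pics/t6.png'));blob('side6',(315,365,200,290),cv2.imread('pics/s6.png'))
blob('top8',(150,240,225,275),cv2.imread('pics/t8.png'));blob('side8',(315,365,200,290),cv2.imread('pics/s8.png'))
E
```

```text
(array([0.4433977 , 0.2247184 , 0.11548011]), np.float64(0.006443115791298058))
top6 area 15 ends [193.3 233. ] [193.5 225. ]
top6 area 191 ends [149.8 235. ] [154.  274.4]
top6 area 112 ends [193.3 251.5] [212. 246.]
side6 area 47 ends [319.9 201.9] [338.9 202.8]
side6 area 14 ends [333.9 226. ] [336.9 234. ]
side6 area 88 ends [334.1 238.9] [337. 261.]
top8 area 177 ends [178.1 250.3] [211.2 255.5]
side8 area 140 ends [321.  202.3] [347.  202.6]
side8 area 50 ends [321.9 211.4] [342.8 212.6]
side8 area 13 ends [337.7 236.1] [339.5 243.1]
side8 area 13 ends [325.4 256. ] [326. 249.]
side8 area 80 ends [338.9 249. ] [340.8 267.1]
side8 area 13 ends [339.4 273.7] [344.4 270.7]
```

Request:
send_rows(moves=[[[0,0,0.1],[0,0,0.035],-1],[[0,0,0],[0,0,0.035],-1],[[0,0,0],[0,0,0.035],-1],[[0,0,0],[0,0,0.035],-1],[[0,0,0],[0,0,0.035],-1]])

```text
time: 28.4
ee_pos: [0.5446, 0.3716, 0.0601]
tool_rot: [1.0, 0.017, 0.0, -0.0]
wrist_force: [0.0, 1.9, -0.4]
gripper_width: -0.0
grip_force: 0.0
```

Request:
send_rows(moves=[[[0,0,0],[-0.002,0.012,0],-1],[[0,0,0],[-0.002,0.012,0],-1],[[0,0,0],[-0.003,0.012,0],-1],[[0,0,0],[-0.003,0.012,0],-1],[[0,0,0],[0,0.01,0],-1]])

```text
time: 28.82
ee_pos: [0.5375, 0.3137, 0.0632]
tool_rot: [1.0, 0.017, 0.001, -0.002]
wrist_force: [-1.0, 0.6, 1.1]
gripper_width: -0.0002
grip_force: 0.9
```

```bash
python3 go.py .531 .3009 .055 0
```

```text
now 28.8167 [0.5375 0.3137 0.0632] q [-1.07  0.63  0.66  1.78 -0.48  0.89 -1.73] F [-1.   0.6  1.1] w -0.0002
 shift(cur axes) [-0.007   0.0126  0.0081]  shift(target axes) [-0.0071  0.0125  0.0082]  turn [-0.04 -0.02 -0.13]
```

Request:
send_rows(moves=[[[0,0,0],[-0.002,0.005,0.003],-1],[[0,0,0],[-0.002,0.004,0.003],-1],[[0,0,0],[-0.002,0.003,0],-1],[[0,0,0],[0,0.002,0],-1],[[0,0,0],[0,0,0],-1]])

```text
time: 29.23
ee_pos: [0.5308, 0.301, 0.0543]
tool_rot: [1.0, 0.019, -0.001, -0.0]
wrist_force: [-0.7, 0.8, 1.0]
gripper_width: -0.0001
grip_force: 0.4
```

Request:
send_rows(moves=[[[0,0,0],[0,0.002,0],-1],[[0,0,0],[0,0.002,0],-1],[[0,0,0],[0,0.002,0],-1],[[0,0,0],[0,0,0],-1],[[0,0,0],[0,0,0],-1]])

```text
time: 29.65
ee_pos: [0.5308, 0.3009, 0.0545]
tool_rot: [1.0, 0.02, -0.0, -0.004]
wrist_force: [-0.9, 10.1, -1.0]
gripper_width: 0.0002
grip_force: 5.0
```

```bash
python3 go.py .531 .3009 .055 0; python3 tab.py
```

```text
now 29.65 [0.5308 0.3009 0.0545] q [-1.06  0.62  0.65  1.82 -0.49  0.87 -1.71] F [-0.9 10.1 -1. ] w 0.0002
 shift(cur axes) [ 0.0002  0.     -0.0005]  shift(target axes) [ 0.0002  0.     -0.0005]  turn [-0.08 -0.   -0.07]
top area 936 ends [157.9 274.3] [159.8 224.6]
top area 158 ends [193.7 252. ] [227.  247.3]
side area 420 ends [320.4 199.7] [324.8 234.8]
side area 27 ends [315.1 240.3] [329.1 239.5]
side area 34 ends [333.2 247. ] [334.7 255.2]
side area 13 ends [335.5 261.4] [339.4 257.3]
side area 13 ends [325.3 260.2] [327.3 266.2]
```

Request:
send_rows(moves=[[[0,0,0],[0,-0.008,0],-1],[[0,0,0],[0,-0.01,0],-1],[[0,0,0],[0,-0.02,-0.02],-1],[[0,0,0],[0,0,-0.035],-1],[[0,0,0],[0,0,-0.035],-1]])

```text
time: 30.17
ee_pos: [0.5288, 0.3335, 0.1438]
tool_rot: [1.0, 0.02, -0.002, 0.002]
wrist_force: [0.6, -0.2, 1.1]
gripper_width: -0.0001
grip_force: 0.0
```

Request:
send_rows(moves=[[[0,0,0],[0,0,-0.02],-1],[[0,0,0],[-0.015,0.02,0],-1],[[0,0,0],[-0.02,0.03,0],-1],[[0,0,0],[-0.02,0.025,0],-1],[[0,0,0],[0,0,0],-1]])

```text
time: 30.58
ee_pos: [0.4742, 0.2484, 0.1634]
tool_rot: [1.0, 0.015, -0.004, 0.002]
wrist_force: [-0.5, -0.3, -0.7]
gripper_width: 0.0002
grip_force: 0.0
```

```bash
python3 go.py .467 .240 .14 0; python3 -c "
from h import *
print(onz('top',227,247.3,.115),onz('top',193.7,252,.072))"; python3 tab.py
```

```text
now 30.5833 [0.4742 0.2484 0.1634] q [-1.2   0.36  0.8   1.91 -0.31  1.   -1.81] F [-0.5 -0.3 -0.7] w 0.0002
 shift(cur axes) [-0.0073  0.0081  0.0234]  shift(target axes) [-0.0076  0.008   0.0234]  turn [ 0.04  0.08 -0.19]
[0.47086784 0.17305571 0.115     ] [0.46355255 0.28649002 0.072     ]
top area 1641 ends [166.9 222.4] [175.2 276. ]
top area 162 ends [195.7 251.7] [227.7 247. ]
side area 131 ends [324.7 226.4] [335.2 255.3]
side area 13 ends [335.5 261.4] [339.4 257.3]
```

Request:
send_rows(moves=[[[0,0,-0.2],[-0.006,0.008,0.012],-1],[[0,0,0],[0,0,0.012],-1],[[0,0,0],[0,0.004,0.014],-1],[[0,0,0],[0,0.004,0.014],-1],[[0,0,0],[0,0,0],-1]])

```text
time: 31.1
ee_pos: [0.4714, 0.2389, 0.1096]
tool_rot: [1.0, 0.027, -0.002, 0.002]
wrist_force: [-0.3, 0.3, -0.1]
gripper_width: 0.0001
grip_force: 0.0
```

```bash
python3 go.py .468 .2325 .113 0; python3 tab.py
```

```text
now 31.1 [0.4714 0.2389 0.1096] q [-1.15  0.42  0.75  1.97 -0.37  0.89 -1.73] F [-0.3  0.3 -0.1] w 0.0001
 shift(cur axes) [-0.0038  0.0062 -0.0034]  shift(target axes) [-0.0037  0.0062 -0.0034]  turn [0.04 0.05 0.08]
top area 1518 ends [176.5 274.6] [178.8 224.3]
top area 38 ends [214.  250.2] [227.8 247.9]
side area 37 ends [324.9 204.7] [341.8 206.1]
side area 48 ends [330.9 244.4] [335.2 255.3]
```

Request:
send_rows(moves=[[[0,0,0],[-0.0035,0.003,0.002],-1],[[0,0,0],[0,0.004,0.004],-1],[[0,0,0],[0,0.004,0.005],-1],[[0,0,0],[0,0.003,0.005],-1],[[0,0,0],[0,0,0],-1]])

```text
time: 31.62
ee_pos: [0.4694, 0.2241, 0.0957]
tool_rot: [1.0, 0.026, -0.001, 0.0]
wrist_force: [0.2, -0.0, -0.5]
gripper_width: 0.0
grip_force: 0.0
```

```bash
python3 go.py .468 .224 .085 0; python3 tab.py
```

```text
now 31.6167 [0.4694 0.2241 0.0957] q [-1.12  0.43  0.74  2.   -0.38  0.85 -1.69] F [ 0.2 -0.  -0.5] w 0.0
 shift(cur axes) [-0.0014  0.      0.0107]  shift(target axes) [-0.0014  0.0001  0.0107]  turn [0.01 0.02 0.07]
top area 1487 ends [182.  275.1] [187.4 223.4]
side area 36 ends [322.9 205. ] [340.9 206.1]
side area 28 ends [322.2 239.1] [322.9 231. ]
side area 59 ends [325.5 238.9] [334.9 255.1]
side area 13 ends [335.5 261.4] [339.4 257.3]
```

Request:
send_rows(moves=[[[0,0,0],[-0.0015,0,0.004],-1],[[0,0,0],[0,0,0.003],-1],[[0,0,0],[0,0,0.003],-1],[[0,0,0],[0,0,0],-1],[[0,0,0],[0,0,0],-1]])

```text
time: 32.13
ee_pos: [0.468, 0.2253, 0.0861]
tool_rot: [1.0, 0.027, -0.001, -0.0]
wrist_force: [0.5, 0.6, 1.4]
gripper_width: -0.0001
grip_force: 0.0
```

Request:
send_rows(moves=[[[0,0,0],[0,0,0.002],-1],[[0,0,0],[0,0,0.001],-1],[[0,0,0],[0,0,0.001],-1],[[0,0,0],[0,0,0],-1],[[0,0,0],[0,0,0],-1]])

```text
time: 32.55
ee_pos: [0.4685, 0.2254, 0.0846]
tool_rot: [1.0, 0.027, -0.001, -0.001]
wrist_force: [-5.6, -2.2, 20.2]
gripper_width: -0.0
grip_force: 10.2
```

```bash
python3 go.py .468 .224 .08 0; python3 tab.py
```

```text
now 32.55 [0.4685 0.2254 0.0846] q [-1.11  0.44  0.72  2.01 -0.4   0.83 -1.67] F [-5.6 -2.2 20.2] w -0.0
 shift(cur axes) [-0.0006  0.0014  0.0046]  shift(target axes) [-0.0006  0.0014  0.0046]  turn [-0.03  0.02  0.08]
top area 1458 ends [181.4 275.4] [188.7 223. ]
top area 16 ends [222.1 251.3] [228.2 250. ]
side area 64 ends [324.  201.2] [343.  201.2]
side area 34 ends [322.8 207.6] [338.9 209.6]
side area 33 ends [322.  244.1] [322.9 235. ]
side area 47 ends [325.5 242. ] [334.6 255.3]
```

Request:
send_rows(moves=[[[0,0,0],[0,0,-0.01],-1],[[0,0,0],[0,0,-0.03],-1],[[0,0,0],[0,0,-0.035],-1],[[0,0,0],[0,0,-0.035],-1],[[0,0,0],[0,0,-0.03],-1]])

```text
time: 33.07
ee_pos: [0.4688, 0.2251, 0.2245]
tool_rot: [1.0, 0.027, 0.0, -0.0]
wrist_force: [0.5, 1.0, -0.7]
gripper_width: 0.0
grip_force: 0.0
```

Request:
send_rows(moves=[[[0,0,0],[0,0.035,0],-1],[[0,0,0],[0,0.035,0],-1],[[0,0,0],[0,0.035,0],-1],[[0,0,0],[0,0.035,0],-1],[[0,0,0],[0,0.035,0],-1]])

```text
time: 33.48
ee_pos: [0.4776, 0.0491, 0.2225]
tool_rot: [1.0, 0.027, -0.0, -0.001]
wrist_force: [0.7, 1.0, -0.6]
gripper_width: 0.0004
grip_force: 0.0
```

Request:
send_rows(moves=[[[0,0,0],[0,0.035,0],-1],[[0,0,0],[0,0.035,0],-1],[[0,0,0],[0,0.035,0],-1],[[0,0,0],[0,0.035,0],-1],[[0,0,0],[0,0.035,0],-1]])

```text
time: 33.9
ee_pos: [0.4872, -0.1256, 0.2224]
tool_rot: [1.0, 0.027, 0.0, -0.001]
wrist_force: [0.8, -0.9, -0.3]
gripper_width: -0.0
grip_force: 0.0
```

```bash
python3 tab.py
python3 - <<'E'
from tab import *
im=cv2.imread('pics/tt.png'); tops(im,.112)
h=cv2.cvtColor(im,cv2.COLOR_BGR2HSV)[185:262,185:205]
m=((h[...,2]<95)&(h[...,1]<110)).astype(np.uint8)
k,l,st,c=cv2.connectedComponentsWithStats(m); i=1+np.argmax(st[1:,4]); ys,xs=np.nonzero(l==i)
d=cv2.fitLine(np.c_[xs,ys].astype(np.float32),2,0,.01,.01).ravel()
P=[onz('top',185+d[2]+d[0]/d[1]*(v-185-d[3]),v,.083) for v in(198,242)]; e=P[0]-P[1]
print('gate px',st[i],'points',P[0].round(4),P[1].round(4),'yaw',np.degrees(np.arctan2(e[1],e[0])))
for q in((.4647,.2755,.072),(.4695,.171,.072)): print('expect',[np.round(proj(n,q),1) for n in('top','side')])
E
python3 go.py .4 -.1 .2 0
```

```text
top area 13 ends [193.1 233. ] [193.5 225. ]
top area 173 ends [193.8 252. ] [229.  249.3]
side area 114 ends [321. 235.] [334.7 255.2]
side area 13 ends [335.5 261.4] [339.4 257.3]
[322.5 213.4] 139 centre [ 0.5719 -0.1302] size [0.095 0.026] longaxis deg -10.4
[334.  220.5] 428 centre [ 0.5478 -0.1659] size [0.213 0.064] longaxis deg -28.6
[258.3 214.2] 196 centre [0.5745 0.0735] size [0.045 0.061] longaxis deg -1.1
[297.8 213.1] 202 centre [ 0.5748 -0.0519] size [0.046 0.062] longaxis deg 1.9
[375.  214.7] 201 centre [ 0.5631 -0.2984] size [0.047 0.062] longaxis deg 4.0
[353.1 226.7] 94 centre [ 0.5261 -0.2255] size [0.075 0.021] longaxis deg -24.6
[213.8 250.1] 99 centre [0.4635 0.2151] size [0.086 0.011] longaxis deg -87.7
gate px [  9  11   6  53 152] points [0.6398 0.2777 0.083 ] [0.4942 0.2702 0.083 ] yaw 2.9676350069240196
expect [array([197.1, 251.6]), array([335.7, 258.2])]
expect [array([229.3, 249.4]), array([321.5, 234.8])]
now 34.0 [ 0.4862 -0.1317  0.2231] q [-0.69  0.25  1.01  1.92 -0.23  1.1  -1.11] F [-0.1  0.7  0. ] w 0.0
 shift(cur axes) [-0.0848 -0.0354  0.0229]  shift(target axes) [-0.0847 -0.0356  0.0231]  turn [ 0.04 -0.01 -0.04]
```

```bash
python3 -c "
from rig import robot
print(robot.close_job())"
```

```text
the job is handed in; nothing more can be done
None
```

The job is handed in: two tins had tipped over and both are upright again, tin5 is still standing, the gate is shut and the tab is dropped level at its keeper; the first press on the tab swung the gate about 15° open, so I shut it again before dropping the tab.

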